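Snap the desoldering pump into its bench clips and push it home on the switch

TASK

The desoldering pump has only been laid loosely on the open mouths of its two spring clips. Press it gently straight down until both ends have snapped fully home in the clips, then push it lengthwise by its black knob, nozzle first, until the nozzle has pushed the white spring pad of the holder's switch fully in. The stop's place differs each time, so feel for it and do not force the pump; leave it lying there and the things around undisturbed.

Things in the scene. Friction and masses are not known exactly. Their poses are not given: they have to be found in the camera images.
- pump: Desoldering pump, 60 g, 206 mm long, nothing on it moves. Lies along its own y; origin midway, under the barrel; axis 10 mm above (z). Turquoise barrel 21 mm thick, y -63 to 64 mm; a red trigger stands 3 mm proud of its top from y -17 to 17. To +y a 6 mm shaft and a black knob; to -y a white nozzle. Starts level on the clip mouths, parallel to the holder, axis 16 mm above its seated height.
- knob_end (a point): Centre of the flat end of the pump's black knob (16 mm in diameter), on the pump's axis, at its y = 103 mm. Nothing but the bench lies below it; push here, toward the holder's -y.
- nozzle_tip (a point): Tip of the pump's white nozzle (6 mm thick there), on the pump's axis, at its y = -103 mm.
- holder: Pump holder, fixed to the bench: aluminium plate 64 mm wide, 8 mm thick, y -162 to 62 mm; origin at its underside midway between the clips, y along the clips, z up. Clips at y = 44 and y = -44 mm, each 10 mm wide: two upright steel spring jaws, flared at the top (mouth 32 mm wide, top edge 46 mm above the bench), over a saddle 20 mm high. The switch stands at the -y end.
- seat (a point): Point of the holder midway between the clips on the axis of a fully seated barrel, 30.5 mm above the bench (seated barrel's top: 41 mm); axes as the holder's. Each clip takes about 6 to 10 N straight down over it; then the barrel gives way and drops onto the saddle, 16 mm below where it lay, and is held.
- barrel_near (a point): Point on the pump's axis 44 mm from its middle toward the knob (own y = 44 mm). Fully snapped in, it lies at the height of the seat point.
- barrel_far (a point): Point on the pump's axis 44 mm from its middle toward the nozzle (own y = -44 mm). Fully snapped in, it lies at the height of the seat point.
- switch_pad (a joint): How far the switch's round white pad (22 mm, facing the holder's +y at seat height) is pushed in, m: 0 untouched, 0.006 fully in. Spring 0.8 to 2 N. It sits on a grey block, 48 mm high, clamped anywhere along 9 mm (not reported): the untouched face is at holder y = -100 to -109 mm. The clipped-in pump slides under 4 to 8 N and stays where left.
- tape: Roll of amber tape lying flat, 60 mm across, 12 mm high; origin under its centre. Not to be disturbed.
- jar: Brown jar with a white lid, 44 mm across, 47 mm high; origin under its centre. Not to be disturbed.
- syringe: Flux syringe lying flat along its own y, 153 mm long, 17 mm high; origin under its middle. Not to be disturbed.
- carton: Small white carton, 50x62 mm and 55 mm high, at the back; origin under its centre. Not to be disturbed.
Not all that is in view belongs to the job. Of the things that look like the pump, the larger one is meant.

How it is judged:
By the outcome, as a careful person would: the job done as asked, in the order asked, and still so for the second after the job is handed in, with the robot touching nothing.
It also fails if it takes over 51 s, if anything falls off the work surface, if the arm or the gripper's body presses on something with over 40 N, if the wrist force passes 120 N, or if a joint passes its speed limit or range.

ROBOT

A 7-joint arm with a two-finger parallel gripper is mounted at the origin on a cart in front of the work surface, level with it; the furniture and walls round the work are solid. World frame = base frame: x ahead of the robot, y to its left, z up, the work surface at z = 0. Lengths are in mm, angles in rad, forces in N, time in s.
With the tool pointing down it reaches from about 400 to 875 mm from the base axis. Payload 4.4 kg.
Tool frame: the origin (TCP) lies on the centre line of the jaws, within the pads' length; the fingertips stand 8 mm ahead of it and the grasp point (between the pads) lies 11 mm behind it; x points along the fingers, z is the direction in which the jaws open and shut, and the axes are right-handed (so a half turn about x gives the same grasp; the last joint's range is limited). The gripper opens to 85 mm and grips with 20 to 120 N. Pads are 22 mm wide; open, the fingers measure 114 mm over their backs; the gripper's body (76 mm by 85 mm) begins 54 mm behind the grasp point. The pads swing forward as they close: fully open they stand 13 mm farther back than shut.
Start: joints at [-1.359, 0.628, 0.038, 1.517, -0.027, 0.996, -0.02], TCP at [178.231, 625.102, 203.113] pointing down, gripper open.
Joint ranges: [-3.06, 3.06], [-0.37, 2.12], [-1.25, 1.32], [0.18, 2.47], [-1.1, 4.24], [0.23, 1.98], [-2.94, 2.94]. Speed limits (rad/s): [2.57, 2.57, 3.14, 3.14, 3.14, 3.14, 3.14].

INTERFACE

Orientations are given as [roll, pitch, yaw] about the fixed x, y, z axes, in that order (R = Rz(yaw) Ry(pitch) Rx(roll)).
In Python, from cell import ctrl, get_image, camera_params gives the robot as it stands. The module is installed in compiled form; this text tells all that it offers.
- The arm moves only by the shell command python3 -m handwheel 'ROWS'. ROWS is text: rows parted by semicolons, each of 7 numbers parted by spaces: the opening, from -1 (shut) to 1 (fully open), then the shift along the tool's x, y, z in mm, then the turn, a rotation vector about the tool's x, y, z in rad. In form: grip x y z wx wy wz; .... A call has 1 to 10 rows; each row shifts and turns the pose as measured when the row begins, along the tool's axes as they then stand; what a row does not reach is not made up. A row lasts 1/10 s, in which the tool goes at most 50 mm and 8.59 degrees, less where a joint would pass 70% of its speed; a pose out of reach is approached as far as the arm can. A call with a gripper value outside its range is refused whole. The fingers move at their own pace and stop on an object; the grip force is fixed at half the most. Time passes only in rows, so rows that do not move let the fingers close. It gives the time, the measured TCP pose, the force and the opening at its end, in the units of the state.
- ctrl.read_state(): the state, without advancing time (a new reading comes with each control period).
- get_image(name): name is "side" or "top"; returns the picture (480x640x3 uint8, blue, green, red); there is no depth.
- camera_params(name): a dict with "fx", "fy", "cx", "cy" (pixels), "eye" and "orientation" of the camera in the world. Camera axes: x right, y up, looking along -z (the intrinsics and any distortion apply to the point x, -y, -z); pixel columns grow to the right and rows downward; lengths in mm; the calibration is good to about 2 mm. A picture is of the moment at which its call begins. camera_params takes no time and is no camera call.
- ctrl.finish_job(): hands the job in, once; it reports no verdict.
The state is a dict: "clock": time; "qpos": joint angles; "qd": joint speeds; "tau": joint torques, N m; "eef_pos": TCP position; "tool_rot": TCP orientation; "force": force on the tool from outside, world axes, zero at the start; "torque": the same for the moment, N m; "width": finger opening in mm.
Only numpy, scipy, OpenCV 4.12 (cv2) and the standard library are available. Lean on these libraries where they do the work, as an engineer would, in place of code of your own. Each camera call takes 0.05 s, during which the arm holds its last target.

## Working session

There is one attempt and no reset: what is moved stays moved. The work goes in short steps, Python scripts to look and compute and a shell command to move; the robot and the scene stay as the last step left them, time stands still between calls to the robot, and variables do not carry over. Pictures are saved under pics/ and viewed, and the job is handed in when it is done.

```bash
mkdir -p pics
python3 - <<'E'
from cell import ctrl,get_image,camera_params
import cv2
s=ctrl.read_state()
print(s)
for n in("side","top"):
    cv2.imwrite(f"pics/{n}0.png",get_image(n)); print(n,camera_params(n))
E
```

```text
{'clock': 0.0, 'qpos': array([-1.35880936,  0.62935616,  0.03845864,  1.51838512, -0.02700979,
        0.99628461, -0.02000589]), 'qd': array([ 3.67919958e-04, -6.13108538e-04, -4.70454150e-05, -1.45880081e-03,
       -9.32748428e-04, -6.29113947e-04,  6.60254415e-05]), 'tau': array([ 1.56739679e-04, -5.63406873e+01,  1.22624137e+00, -1.93440664e+01,
        1.09669747e-02,  1.04457469e-02, -3.81028286e-06]), 'eef_pos': array([178.04043724, 624.42898812, 202.17746313]), 'tool_rot': array([-3.1271053 ,  1.56888157, -1.83412104]), 'force': array([ 0.05284467, -0.38395534, -0.12649756]), 'torque': array([ 0.03393796, -0.04790647,  0.03218778]), 'width': 85.4632874786946}
side {'fx': 472.3107276678183, 'fy': 472.3107276678183, 'cx': 319.65457257709255, 'cy': 232.22856966092496, 'eye': array([279.05927027, 500.42364253, 422.56733569]), 'orientation': array([ 1.15465568,  0.01295819, -2.73042451])}
top {'fx': 502.0818495801025, 'fy': 502.0818495801025, 'cx': 310.1744100080643, 'cy': 235.22276538137803, 'eye': array([ 510.42783271, -219.21504874,  912.88269896]), 'orientation': array([ 0.08439786,  0.04060527, -1.57775669])}
```

View pics/side0.png

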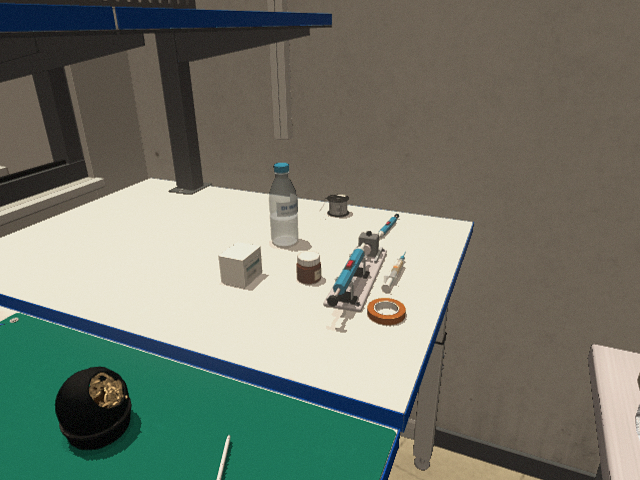

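View pics/top0.png

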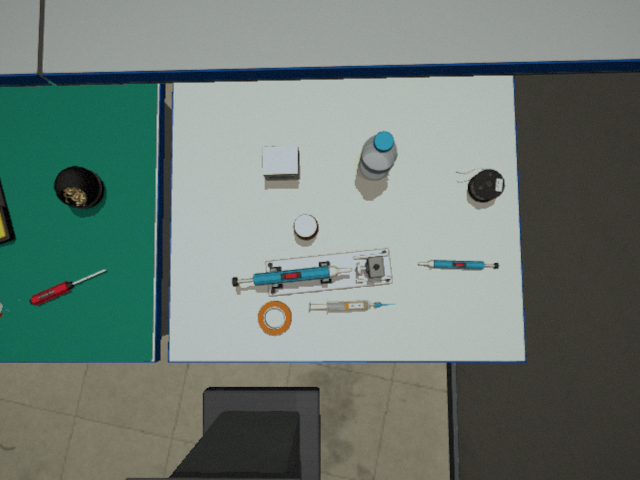

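Two things look like the pump. One lies on the clips at top (291,276), about 120 px long. The other lies loose on the bench at top (458,265), about 80 px long. The first is larger and sits on the holder, so it fits; I'll confirm with a crop.

Run:
```python
import cv2
a=cv2.imread("pics/top0.png")[210:350,225:405]
cv2.imwrite("pics/top0c.png",cv2.resize(a,None,fx=4.4,fy=4.2,interpolation=cv2.INTER_CUBIC))
a=cv2.imread("pics/side0.png")[205:335,290:430]
cv2.imwrite("pics/side0c.png",cv2.resize(a,None,fx=4.5,fy=4.5,interpolation=cv2.INTER_CUBIC))
```

```text
(no output)
```

View pics/top0c.png

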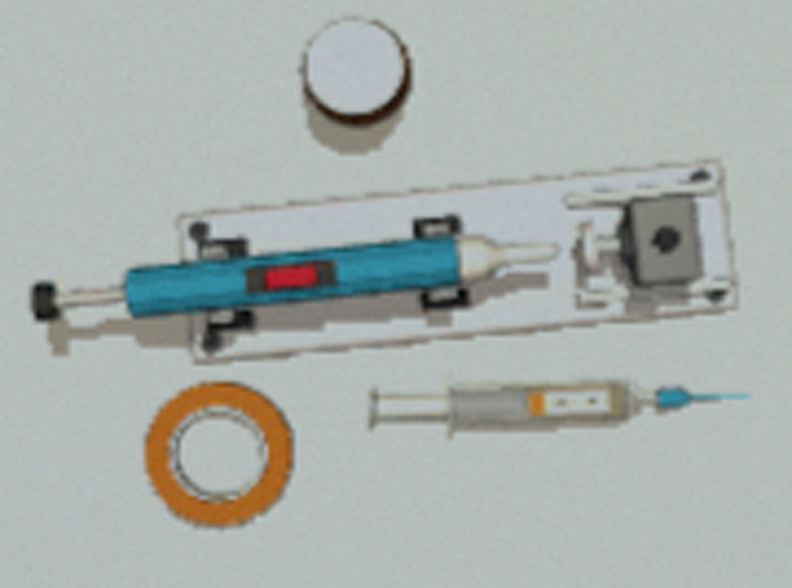

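View pics/side0c.png

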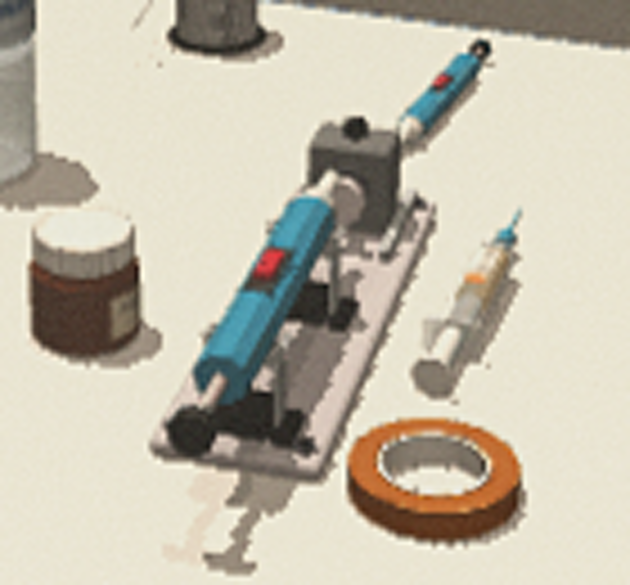

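```bash
cat > h.py <<'E'
import numpy as np
from scipy.spatial.transform import Rotation as R
from scipy.optimize import least_squares
from cell import camera_params
def proj(n,P):
    c=camera_params(n); r=R.from_euler('xyz',c['orientation'])
    p=r.inv().apply(np.atleast_2d(P)-c['eye'])
    return np.c_[c['cx']+c['fx']*p[:,0]/-p[:,2], c['cy']+c['fy']*-p[:,1]/-p[:,2]]
def back(n,uv,z):
    c=camera_params(n); r=R.from_euler('xyz',c['orientation'])
    d=r.apply([(uv[0]-c['cx'])/c['fx'],-(uv[1]-c['cy'])/c['fy'],-1])
    return c['eye']+d*(z-c['eye'][2])/d[2]
T=lambda u,v:(225+u/4.4,210+v/4.2)
S=lambda u,v:(290+u/4.5,205+v/4.5)
E
python3 - <<'E'
from h import *
for nm,f,z in [("pl1",T(178,216),8),("pl2",T(722,160),8),("pl3",T(738,306),8),("pl4",T(196,362),8),("knob",T(34,303),46.5),("noz",T(559,250),46.5),("b+",T(127,293),46.5),("b-",T(460,259),46.5),("trig",T(291,277),60)]:
    print(nm,back("top",f,z).round(1))
for nm,f,z in [("S pl1",S(150,448),8),("S pl4",S(318,478),8),("S pl3",S(436,205),8),("S knob",S(191,430),46.5)]:
    print(nm,back("side",f,z).round(1))
def pt(p,l): 
    c,s=np.cos(p[2]),np.sin(p[2]); return np.array([p[0]+c*l[0]-s*l[1],p[1]+s*l[0]+c*l[1],l[2]])
obs=[("top",T(178,216),(32,62,8)),("top",T(722,160),(32,-162,8)),("top",T(738,306),(-32,-162,8)),("top",T(196,362),(-32,62,8)),
("side",S(150,448),(32,62,8)),("side",S(318,478),(-32,62,8)),("side",S(436,205),(-32,-162,8))]
f=lambda p:np.concatenate([(proj(n,pt(p,l))[0]-uv) for n,uv,l in obs])
r=least_squares(f,[440,-180,0.1]);print("holder",r.x,r.fun.round(1))
f=lambda p:np.concatenate([(proj(n,pt(p,l))[0]-uv) for n,uv,l in obs[:4]])
r=least_squares(f,[440,-180,0.1]);print("holder top",r.x,r.fun.round(1))
ob2=[("top",T(34,303),(0,103,46.5)),("top",T(559,250),(0,-103,46.5)),("top",T(127,293),(0,64,46.5)),("top",T(460,259),(0,-63,46.5)),("top",T(291,277),(0,0,60)),("side",S(191,430),(0,103,46.5))]
f=lambda p:np.concatenate([(proj(n,pt(p,l))[0]-uv) for n,uv,l in ob2])
r=least_squares(f,[440,-180,0.1]);print("pump",r.x,r.fun.round(1))
E
```

```text
pl1 [ 540.6 -101.7    8. ]
pl2 [ 562.6 -324.6    8. ]
pl3 [ 500.5 -329.8    8. ]
pl4 [ 478.1 -109.1    8. ]
knob [503.9 -49.8  46.5]
noz [ 524.2 -256.1   46.5]
b+ [507.8 -86.6  46.5]
b- [ 520.8 -217.4   46.5]
trig [ 513.8 -152.2   60. ]
S pl1 [538.1 -95.1   8. ]
S pl4 [476.3 -99.8   8. ]
S pl3 [ 498.8 -324.6    8. ]
S knob [505.8 -55.   46.5]
holder [ 5.15288646e+02 -1.65152318e+02  1.00096684e-01] [-0.8 -0.2 -0.8 -0.4 -0.1  0.5 -1.4  0.5 -0.3 -2.   0.8 -2.4  0.3 -1.1]
holder top [ 5.15460966e+02 -1.66533936e+02  1.00043705e-01] [-0.  -0.3 -0.  -0.5  0.7  0.4 -0.6  0.4]
pump [ 5.14209778e+02 -1.53017173e+02  9.70754678e-02] [ 0.4 -0.2 -0.3 -0.   1.6 -0.1 -1.   0.3  0.5 -0.2 -0.1  1.7]
```

The crop confirms it: the large pump lies on the clips, with its knob at left (34,303), nozzle at (559,250) and trigger at (291,277). The fit puts the holder at about (515.4,-166), yaw 0.10, and the pump about 13 mm toward the knob.

Plan: press with both fingertips, jaws opened along the barrel. One goes outboard of the near clip and one inboard of the far clip, so both miss the jaws and the trigger.

```bash
cat >> h.py <<'E'
from cell import ctrl
H=np.array([515.4,-166.0]); YAW=0.100
ey=np.array([-np.sin(YAW),np.cos(YAW),0]); ex=np.array([np.cos(YAW),np.sin(YAW),0])
def W(x,y,z): return np.r_[H,0]+ex*x+ey*y+np.array([0,0,z])
def delta(target,zsign=None):
    s=ctrl.read_state(); r=R.from_euler('xyz',s['tool_rot']); M=r.as_matrix()
    x=np.array([0,0,-1.]); 
    z=ey*(zsign or (1 if M[:,2]@ey>0 else -1)); y=np.cross(z,x)
    d=M.T@(np.asarray(target)-s['eef_pos']); rv=(r.inv()*R.from_matrix(np.c_[x,y,z])).as_rotvec()
    e=s['eef_pos']-np.r_[H,0]
    print("t",round(s['clock'],2),"pos",s['eef_pos'].round(1),"holder xyz",(e@ex).round(1),(e@ey).round(1),e[2].round(1),"w",round(s['width'],1),"F",s['force'].round(2),"Fy_h",round(s['force']@ey,2))
    print("tool delta",d.round(1),"rot",rv.round(3))
    return M
E
python3 - <<'E'
from h import *
M=delta(W(0,17.5,130)); print(M.round(2), M.T@(np.array([480,350,200])-ctrl.read_state()['eef_pos']))
for u in [(274,318),(305,226),(380,150)]: print(back("top",u,10))
E
```

```text
t 0.1 pos [178.1 624.5 202.3] holder xyz -256.7 820.2 202.3 w 85.5 F [ 0.15 -0.21  0.33] Fy_h -0.23
tool delta [  73.4 -534.7 -651.3] rot [-0.378 -0.002 -0.   ]
[[-0.   -0.96  0.27]
 [-0.    0.27  0.96]
 [-1.   -0.   -0.  ]] [   2.59878294 -365.63576497 -181.18821498]
[ 439.39152361 -117.35654251   10.        ]
[ 603.97477565 -173.81092548   10.        ]
[ 741.63230144 -311.47333409   10.        ]
```

```bash
python3 -m handwheel '0.65 0 -40 -20 0 0 0;0.65 0 -40 -20 0 0 0;0.65 0 -40 -20 0 0 0;0.65 0 -40 -20 0 0 0;0.65 0 -40 -20 0 0 0;0.65 0 -40 -20 0 0 0;0.65 0 -40 -20 0 0 0;0.65 0 -40 -20 0 0 0;0.65 0 -40 -20 0 0 0;0.65 0 0 -40 0 0 0'
python3 - <<'E'
from h import *
M=delta(W(0,17.5,130))
E
```

```text
clock: 1.1
eef_pos: [472.3, 309.6, 196.0]
tool_rot: [2.383, 1.566, -2.593]
force: [-0.5, -0.6, 1.1]
width: 70.7
t 1.1 pos [472.3 309.6 196. ] holder xyz 4.6 477.5 196.0 w 70.7 F [-0.54 -0.64  1.07] Fy_h -0.59
tool delta [  67.  -160.  -431.1] rot [-0.365 -0.003 -0.004]
```

```bash
python3 -m handwheel '0.65 0 -14 -45 -0.122 0 0;0.65 0 -10 -46 -0.122 0 0;0.65 0 -4 -47 -0.121 0 0;0.65 0 0 -47 0 0 0;0.65 0 0 -47 0 0 0;0.65 0 0 -47 0 0 0;0.65 0 0 -47 0 0 0;0.65 0 0 -47 0 0 0'
python3 - <<'E'
from h import *
M=delta(W(0,17.5,130))
E
```

```text
clock: 1.9
eef_pos: [505.5, -78.8, 194.7]
tool_rot: [1.821, 1.561, -2.771]
force: [2.0, 0.2, -0.8]
width: 70.3
t 1.9 pos [505.5 -78.8 194.7] holder xyz -1.2 87.8 194.7 w 70.3 F [ 1.98  0.23 -0.75] Fy_h 0.03
tool delta [ 64.8  -0.3 -70.2] rot [ 0.02  -0.002 -0.009]
```

```bash
python3 -m handwheel '0.65 20 0 -35 0.02 -0.002 -0.009;0.65 20 0 -34 0 0 0;0.65 20 0 0 0 0 0;0.65 10 0 0 0 0 0;0.65 0 0 0 0 0 0;0.65 0 0 0 0 0 0'
python3 - <<'E'
from h import *
import cv2
from cell import get_image
cv2.imwrite("pics/top1.png",cv2.resize(get_image("top")[200:340,220:400],None,fx=4.4,fy=4.2))
cv2.imwrite("pics/side1.png",cv2.resize(get_image("side")[150:340,270:430],None,fx=4,fy=3.1))
M=delta(W(0,17.5,90))
E
```

```text
clock: 2.5
eef_pos: [512.3, -160.5, 122.4]
tool_rot: [-3.019, 1.566, -1.362]
force: [0.4, 0.4, 0.4]
width: 70.3
t 2.6 pos [ 512.7 -160.3  122.9] holder xyz -2.1 5.9 122.9 w 70.6 F [-0.01  0.13 -0.86] Fy_h 0.13
tool delta [32.8 -1.9 11.8] rot [-0.014 -0.005  0.002]
```

View pics/top1.png

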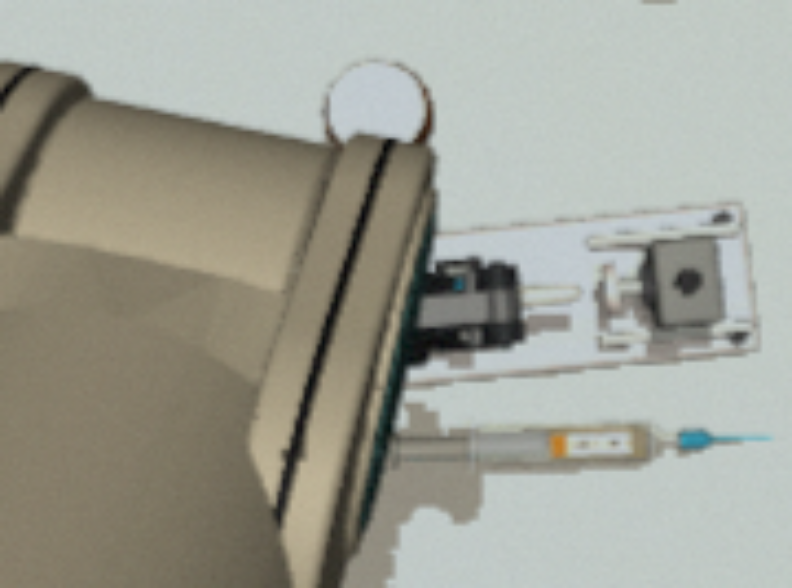

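View pics/side1.png

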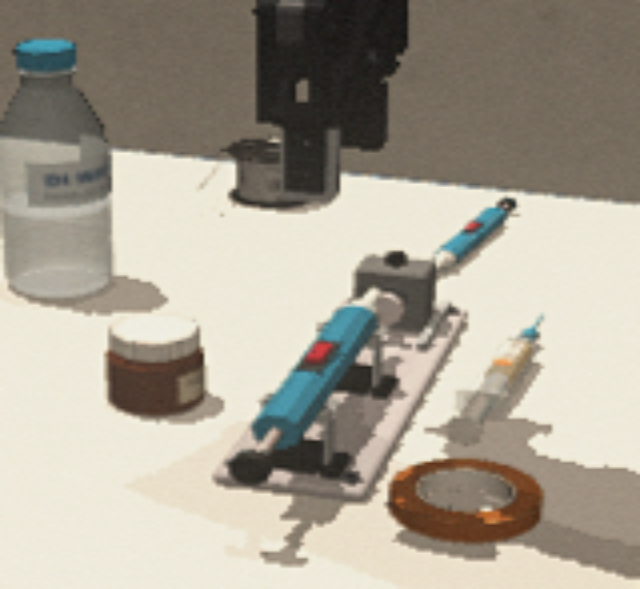

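The side view shows the gripper above and behind the pump, nothing touched. The tool overshot along the pump by about 12 mm, so I'll correct that and then descend gently.

```bash
python3 -m handwheel '0.65 10 -2 11.5 -0.014 -0.005 0.002;0.65 10 0 0 0 0 0;0.65 10 0 0 0 0 0;0.65 0 0 0 0 0 0;0.65 0 0 0 0 0 0'
python3 - <<'E'
from h import *
M=delta(W(0,17.5,70))
E
```

```text
clock: 3.1
eef_pos: [515.5, -145.1, 91.8]
tool_rot: [-1.511, 1.568, 0.166]
force: [-0.2, 0.7, -0.1]
width: 70.8
t 3.1 pos [ 515.5 -145.1   91.8] holder xyz 2.2 20.8 91.8 w 70.8 F [-0.15  0.69 -0.13] Fy_h 0.7
tool delta [21.8  2.2 -3.3] rot [0.006 0.    0.003]
```

```bash
python3 -m handwheel '0.65 10 2 -3 0.006 0 0.003;0.65 6 0 0 0 0 0;0.65 0 0 0 0 0 0;0.65 0 0 0 0 0 0;0.65 0 0 0 0 0 0'
python3 - <<'E'
from h import *
M=delta(W(0,17.5,70))
E
```

```text
clock: 3.6
eef_pos: [513.6, -149.5, 74.3]
tool_rot: [1.974, 1.57, -2.64]
force: [-0.8, 1.1, 0.8]
width: 70.0
t 3.6 pos [ 513.6 -149.5   74.3] holder xyz -0.1 16.6 74.3 w 70.0 F [-0.83  1.15  0.79] Fy_h 1.22
tool delta [ 4.3 -0.1  0.9] rot [-0.002 -0.    -0.001]
```

Aligned. Now slow descent steps.

```bash
for i in 1; do python3 -m handwheel '0.65 3 0 0 0 0 0;0.65 3 0 0 0 0 0;0.65 0 0 0 0 0 0'; python3 -m handwheel '0.65 2 0 0 0 0 0;0.65 1 0 0 0 0 0'; done
```

```text
clock: 3.9
eef_pos: [514.0, -149.6, 68.4]
tool_rot: [-2.609, 1.57, -0.939]
force: [0.4, -0.2, 0.6]
width: 70.6
clock: 4.1
eef_pos: [514.2, -149.5, 65.3]
tool_rot: [-2.386, 1.57, -0.717]
force: [-0.5, -0.8, -0.0]
width: 70.3
```

Run:
```python
from h import *
M=delta(W(0,17.5,60))
```

```text
t 4.1 pos [ 514.2 -149.5   65.3] holder xyz 0.4 16.5 65.3 w 70.3 F [-0.53 -0.81 -0.02] Fy_h -0.75
tool delta [5.3 0.4 1. ] rot [-0.001 -0.001  0.001]
```

```bash
python3 -m handwheel '0.65 1.5 0 0 0 0 0;0.65 0.5 0 0 0 0 0';python3 -m handwheel '0.65 1.5 0 0 0 0 0;0.65 0.5 0 0 0 0 0'
```

```text
clock: 4.3
eef_pos: [514.2, -149.5, 63.1]
tool_rot: [-2.376, 1.57, -0.707]
force: [-0.4, 0.1, -0.3]
width: 70.5
clock: 4.5
eef_pos: [514.2, -149.5, 60.9]
tool_rot: [-2.359, 1.57, -0.689]
force: [0.6, 0.2, -0.2]
width: 70.4
```

```bash
python3 -m handwheel '0.65 1 0 0 0 0 0;0.65 0.5 0 0 0 0 0';python3 -m handwheel '0.65 1 0 0 0 0 0;0.65 0.5 0 0 0 0 0';python3 -m handwheel '0.65 1 0 0 0 0 0'
```

```text
clock: 4.7
eef_pos: [514.2, -149.5, 59.3]
tool_rot: [-2.349, 1.57, -0.679]
force: [0.5, 0.1, -0.2]
width: 70.4
clock: 4.9
eef_pos: [514.3, -149.6, 57.7]
tool_rot: [-2.331, 1.57, -0.662]
force: [-0.2, -1.3, 0.8]
width: 70.4
clock: 5.0
eef_pos: [514.3, -149.5, 56.6]
tool_rot: [-2.287, 1.57, -0.618]
force: [0.3, 0.2, -0.3]
width: 70.2
```

```bash
python3 -m handwheel '0.65 1 0 0 0 0 0;0.65 0 0 0 0 0 0';python3 -m handwheel '0.65 1 0 0 0 0 0;0.65 0 0 0 0 0 0'
python3 - <<'E'
import cv2
from cell import get_image
cv2.imwrite("pics/side2.png",cv2.resize(get_image("side")[190:320,310:430],None,fx=4.5,fy=4.5))
E
```

```text
clock: 5.2
eef_pos: [514.2, -149.5, 55.4]
tool_rot: [-2.386, 1.57, -0.717]
force: [-0.1, -0.3, -0.1]
width: 70.5
clock: 5.4
eef_pos: [514.3, -149.5, 54.3]
tool_rot: [-2.328, 1.57, -0.658]
force: [-0.5, -0.1, 0.3]
width: 70.5
```

View pics/side2.png

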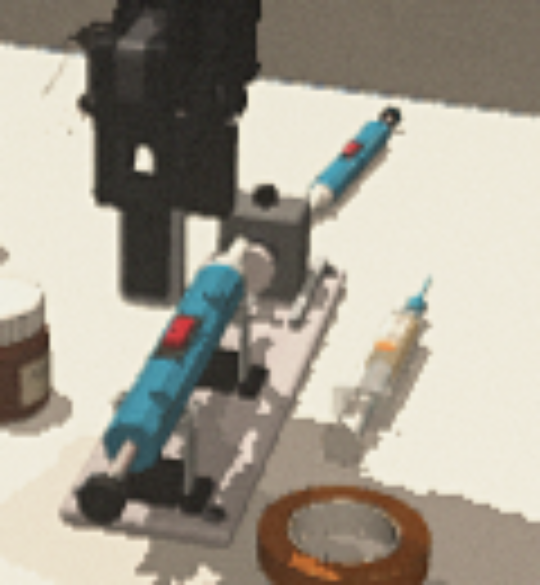

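Run:
```python
from h import *
s=ctrl.read_state(); p=s['eef_pos']; print(p, R.from_euler('xyz',s['tool_rot']).as_matrix().round(2))
f=lambda q:(proj("side",q)[0]-[310,190])*4.5
for q in [p,p+ey*42,p-ey*42,p+ey*42+[0,0,-8],p+ey*42+[0,0,100],W(0,116,46.5),W(0,-90,46.5)]: print(np.round(q),f(q).round())
```

```text
[ 514.30260007 -149.54026143   54.37025483] [[ 0.  -1.  -0.1]
 [-0.  -0.1  1. ]
 [-1.  -0.  -0. ]]
[ 514. -150.   54.] [177. 346.]
[ 510. -108.   54.] [147. 401.]
[ 518. -191.   54.] [204. 297.]
[ 510. -108.   46.] [146. 421.]
[ 510. -108.  154.] [149. 136.]
[504. -51.  46.] [102. 505.]
[ 524. -256.   46.] [243. 247.]
```

Run:
```python
from h import *
for z in (45,55,75,92): print(z,back("side",(310+150/4.5,190+298/4.5),z))
for z in (115,130,160): print(z,back("top",(220+525/4.4,200+305/4.2),z), "ends x", back("top",(220+505/4.4,200+262/4.2),z)[0],back("top",(220+510/4.4,200+350/4.2),z)[0])
from cell import get_image
import cv2
cv2.imwrite("pics/top2.png",get_image("top"));cv2.imwrite("pics/side3.png",cv2.resize(get_image("side")[190:320,300:430],None,fx=6,fy=4.6,interpolation=cv2.INTER_CUBIC))
```

```text
45 [ 544.06498466 -200.06475448   45.        ]
55 [ 537.04621769 -181.51207974   55.        ]
75 [ 523.00868375 -144.40673027   75.        ]
92 [ 511.07677991 -112.86718322   92.        ]
115 [ 518.34092501 -233.01027322  115.        ] ends x 534.5836734791592 501.4985829665241
130 [ 518.1921608  -232.75092637  130.        ] ends x 534.1295495684801 501.66645068235755
160 [ 517.8946324  -232.23223266  160.        ] ends x 533.2213017471217 502.00218611402437
```

View pics/top2.png

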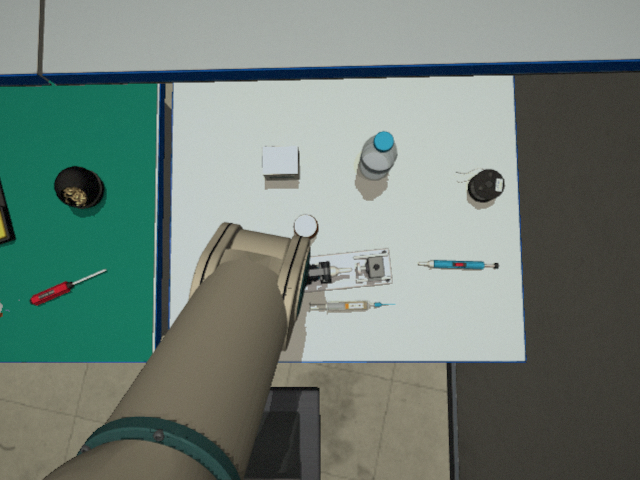

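View pics/side3.png

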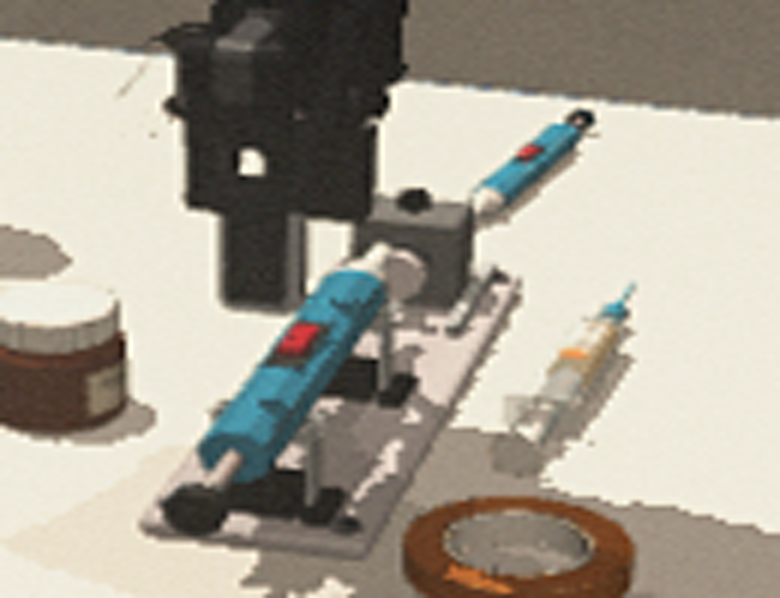

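```bash
for i in 1; do python3 -m handwheel '0.65 1.5 0 0 0 0 0;0.65 1.5 0 0 0 0 0'; done;  python3 -m handwheel '0.65 1.5 0 0 0 0 0;0.65 1.5 0 0 0 0 0';python3 - <<'E'
from h import *
delta(W(0,17.5,50))
from cell import get_image
import cv2
cv2.imwrite("pics/side4.png",cv2.resize(get_image("side")[190:320,300:430],None,fx=6,fy=4.6,interpolation=cv2.INTER_CUBIC))
E
```

```text
clock: 5.75
eef_pos: [514.6, -149.6, 51.5]
tool_rot: [-2.162, 1.569, -0.492]
force: [0.5, 0.8, 0.2]
width: 70.9
clock: 5.95
eef_pos: [514.6, -149.6, 48.2]
tool_rot: [-2.161, 1.569, -0.492]
force: [0.3, 0.4, 0.1]
width: 70.5
t 5.95 pos [ 514.6 -149.6   48.2] holder xyz 0.8 16.4 48.2 w 70.5 F [0.34 0.42 0.06] Fy_h 0.38
tool delta [-1.8  0.8  1.1] rot [-0.001 -0.001  0.002]
```

View pics/side4.png

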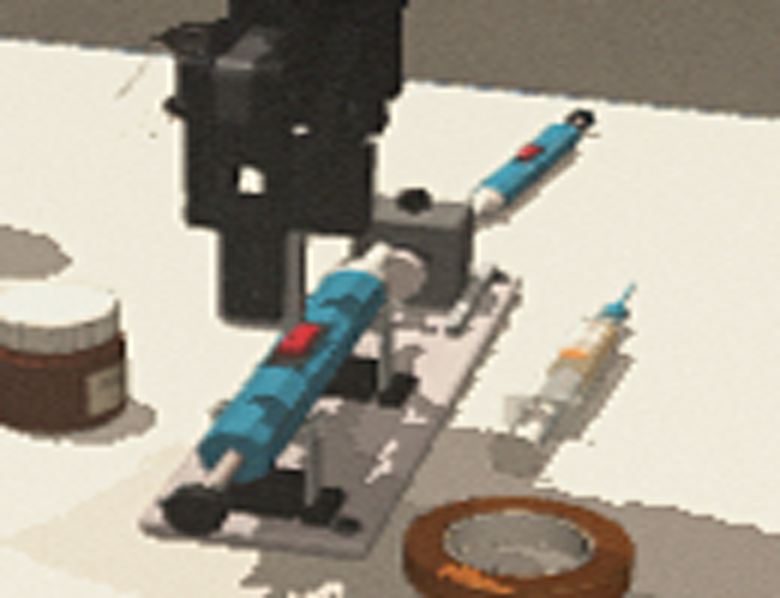

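The two shadow bands on the barrel, at (265,405) and (350,300), are from the two fingertips. So the fingers are above the barrel, but in the picture they are still about 30 mm higher than the reported TCP suggests. I'll go on by feel and picture.

```bash
python3 -m handwheel '0.65 2.5 0 0 0 0 0;0.65 2.5 0 0 0 0 0;0.65 2 0 0 0 0 0';  python3 -m handwheel '0.65 2 -0.8 1 0 0 0;0.65 2 0 0 0 0 0';python3 - <<'E'
from h import *
delta(W(0,17.5,50))
from cell import get_image
import cv2
cv2.imwrite("pics/side5.png",cv2.resize(get_image("side")[190:320,300:430],None,fx=6,fy=4.6,interpolation=cv2.INTER_CUBIC))
cv2.imwrite("pics/top5.png",cv2.resize(get_image("top")[200:340,220:400],None,fx=4.4,fy=4.2,interpolation=cv2.INTER_CUBIC))
E
```

```text
clock: 6.3
eef_pos: [514.5, -149.6, 40.5]
tool_rot: [-2.199, 1.569, -0.53]
force: [0.3, -1.1, 0.3]
width: 70.5
clock: 6.5
eef_pos: [515.2, -148.4, 36.0]
tool_rot: [-2.193, 1.569, -0.523]
force: [-0.2, -0.0, -0.3]
width: 70.9
t 6.5 pos [ 515.2 -148.4   36. ] holder xyz 1.6 17.5 36.0 w 70.9 F [-0.19 -0.02 -0.33] Fy_h 0.0
tool delta [-14.    1.6  -0. ] rot [-0.001 -0.001  0.001]
```

View pics/side5.png

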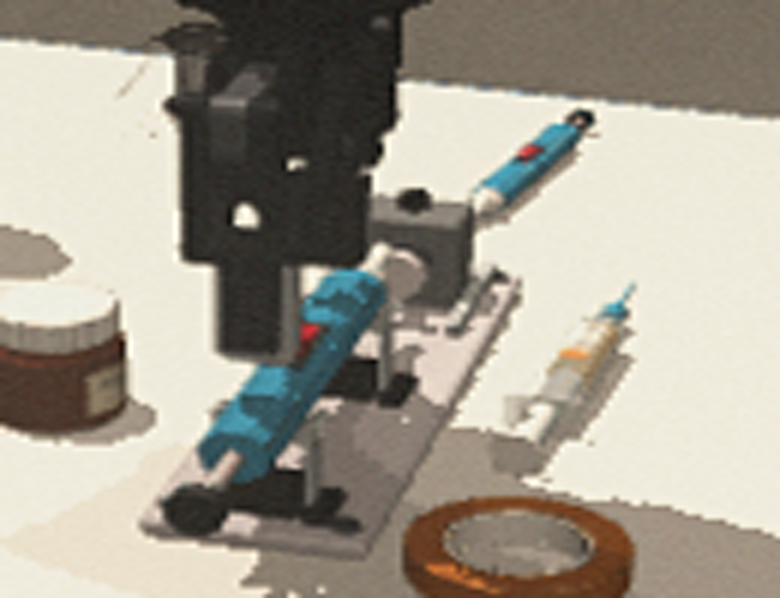

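View pics/top5.png

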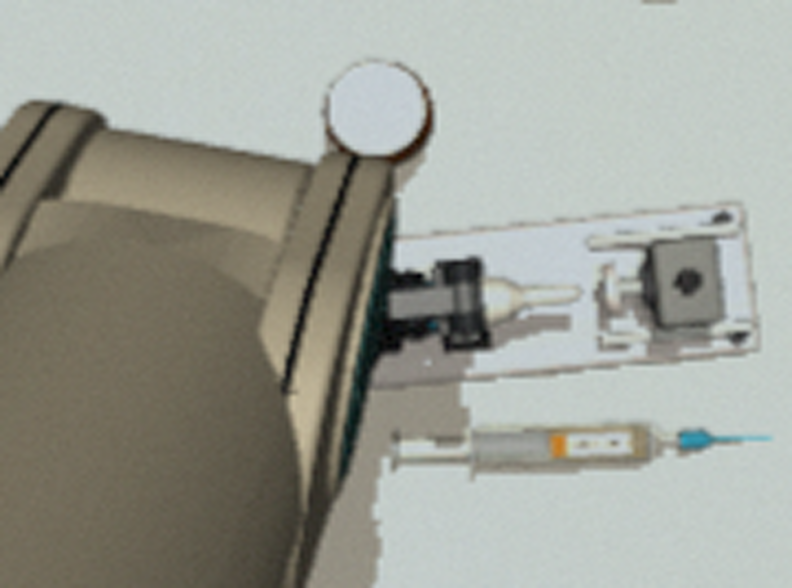

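```bash
python3 -m handwheel '0.65 2 1.5 0 0 0 0;0.65 2 0 0 0 0 0;0.65 2 0 0 0 0 0';  python3 -m handwheel '0.65 1.5 0 0 0 0 0;0.65 1 0 0 0 0 0';  python3 -m handwheel '0.65 1 0 0 0 0 0;0.65 1 0 0 0 0 0';  python3 -m handwheel '0.65 1 0 0 0 0 0'
```

```text
clock: 6.9
eef_pos: [513.5, -148.8, 29.8]
tool_rot: [-2.362, 1.569, -0.693]
force: [0.5, 0.8, -0.3]
width: 70.7
clock: 7.1
eef_pos: [513.3, -148.8, 26.9]
tool_rot: [-2.454, 1.57, -0.785]
force: [0.0, 0.4, -0.4]
width: 70.4
clock: 7.3
eef_pos: [513.4, -148.9, 24.7]
tool_rot: [-2.443, 1.569, -0.774]
force: [-1.0, 0.4, 0.4]
width: 70.5
clock: 7.4
eef_pos: [513.4, -148.9, 23.6]
tool_rot: [-2.408, 1.569, -0.739]
force: [-0.2, 0.4, -0.3]
width: 70.6
```

```bash
python3 -m handwheel '0.65 1 0 0 0 0 0';  python3 -m handwheel '0.65 1 0 0 0 0 0';  python3 -m handwheel '0.65 1 0 0 0 0 0'
python3 - <<'E'
from h import *
delta(W(0,17.5,50))
from cell import get_image
import cv2
cv2.imwrite("pics/side6.png",cv2.resize(get_image("side")[190:320,300:430],None,fx=6,fy=4.6,interpolation=cv2.INTER_CUBIC))
E
```

```text
clock: 7.5
eef_pos: [513.5, -148.9, 22.6]
tool_rot: [-2.385, 1.569, -0.716]
force: [-1.3, -0.7, 0.8]
width: 70.8
clock: 7.6
eef_pos: [513.6, -148.9, 21.6]
tool_rot: [-2.347, 1.569, -0.678]
force: [-0.2, -0.1, 6.1]
width: 70.7
clock: 7.7
eef_pos: [513.8, -149.0, 21.3]
tool_rot: [-2.248, 1.569, -0.579]
force: [-2.2, 1.5, 15.1]
width: 70.6
t 7.7 pos [ 513.8 -149.    21.3] holder xyz 0.1 17.1 21.3 w 70.6 F [-2.19  1.46 15.06] Fy_h 1.67
tool delta [-28.7   0.1   0.4] rot [-0.002 -0.001  0.002]
```

View pics/side6.png

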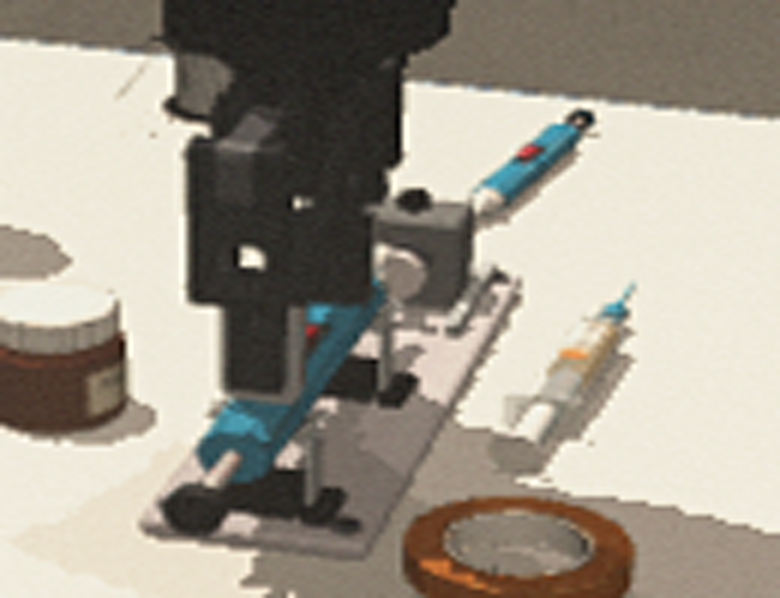

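Contact at TCP z ≈ 21.6, as the picture predicted, with the fingertips on the barrel top. Fully home should be 16 mm lower, at about 5.7. Now pressing gently.

```bash
python3 -m handwheel '0.65 0.6 0 0 0 0 0';  python3 -m handwheel '0.65 0.6 0 0 0 0 0'
```

```text
clock: 7.85
eef_pos: [513.7, -149.0, 21.4]
tool_rot: [-2.253, 1.569, -0.585]
force: [-1.3, 0.8, 6.0]
width: 70.1
clock: 7.95
eef_pos: [513.7, -149.0, 21.4]
tool_rot: [-2.245, 1.568, -0.576]
force: [-1.4, 0.6, 5.4]
width: 70.4
```

```bash
python3 -m handwheel '0.65 1.2 0 0 0 0 0';  python3 -m handwheel '0.65 1.5 0 0 0 0 0'
```

```text
clock: 8.05
eef_pos: [513.8, -149.0, 21.2]
tool_rot: [-2.199, 1.568, -0.53]
force: [-2.8, 1.1, 14.6]
width: 70.1
clock: 8.15
eef_pos: [513.7, -149.0, 20.9]
tool_rot: [-2.216, 1.568, -0.548]
force: [-3.3, 1.2, 15.5]
width: 70.3
```

```bash
python3 -m handwheel '0.65 1.6 0 0 0 0 0';  python3 -m handwheel '0.65 1.7 0 0 0 0 0'
python3 - <<'E'
from h import *
print(ctrl.read_state()['torque'])
delta(W(0,17.5,6))
E
```

```text
clock: 8.25
eef_pos: [513.6, -149.1, 20.8]
tool_rot: [-2.22, 1.567, -0.552]
force: [-4.5, 1.6, 17.9]
width: 70.5
clock: 8.35
eef_pos: [513.7, -149.0, 20.7]
tool_rot: [-2.179, 1.567, -0.511]
force: [-4.6, 1.9, 18.5]
width: 70.3
[ 0.17233922  0.81734165 -0.08601682]
t 8.35 pos [ 513.7 -149.    20.7] holder xyz -0.0 17.1 20.7 w 70.3 F [-4.56  1.93 18.54] Fy_h 2.37
tool delta [14.7  0.   0.4] rot [-0.003 -0.002  0.003]
```

```bash
python3 -m handwheel '0.65 1.9 0.4 0 0 0 0';  python3 -m handwheel '0.65 2.1 0.4 0 0 0 0'; python3 -m handwheel '0.65 2.2 0.3 0 0 0 0'
```

```text
clock: 8.45
eef_pos: [513.6, -149.1, 20.6]
tool_rot: [-2.119, 1.566, -0.451]
force: [-4.0, 2.0, 19.7]
width: 70.6
clock: 8.55
eef_pos: [513.6, -149.1, 20.4]
tool_rot: [-2.067, 1.564, -0.4]
force: [-4.3, 2.4, 20.7]
width: 70.5
clock: 8.65
eef_pos: [513.8, -149.2, 20.2]
tool_rot: [-2.043, 1.563, -0.375]
force: [-3.2, 2.2, 19.0]
width: 70.1
```

Run:
```python
from h import *
print(ctrl.read_state()['torque'])
delta(W(0,17.5,6))
from cell import get_image
import cv2
cv2.imwrite("pics/side7.png",cv2.resize(get_image("side")[190:320,300:430],None,fx=6,fy=4.6,interpolation=cv2.INTER_CUBIC))
```

```text
[ 0.11314017  0.74326921 -0.02272464]
t 8.65 pos [ 513.8 -149.2   20.2] holder xyz 0.1 16.9 20.2 w 70.1 F [-3.2   2.15 18.98] Fy_h 2.46
tool delta [14.2  0.2  0.6] rot [-0.003 -0.004  0.007]
```

View pics/side7.png

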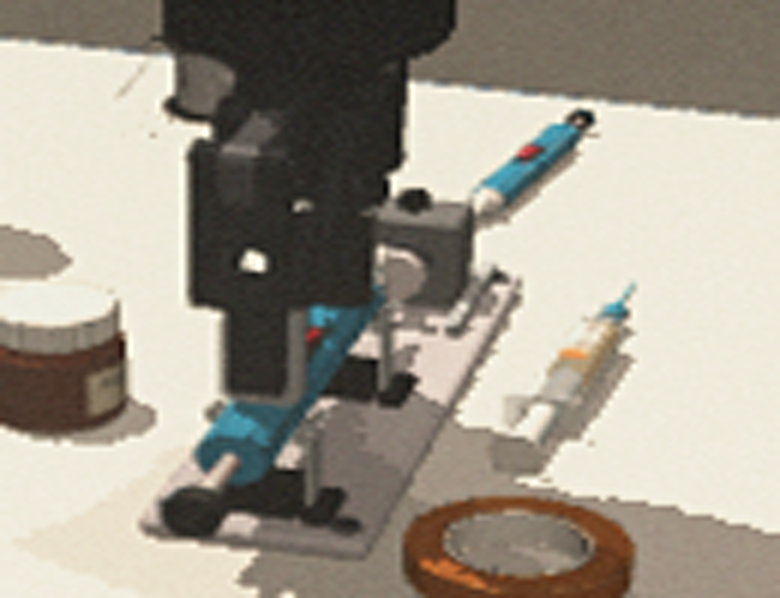

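Run:
```python
from h import *
Q=lambda u,v:(300+u/6,190+v/4.6)
for u,v in[(262,398),(225,392),(290,400)]:
  p=back("side",Q(u,v),56)-np.r_[H,0]; print("holder",(p@ex).round(1),(p@ey).round(1))
for q in [W(16,49,46),W(16,39,46),W(-16,49,46),W(16,-39,46),W(0,77,46.5),W(0,52,56.5),W(0,67,56.5)]:
  f=proj("side",q)[0]; print((f-[300,190])*[6,4.6])
```

```text
holder 0.3 52.9
holder 10.8 51.6
holder -7.1 52.2
[208.86277537 411.56214035]
[219.13347097 398.10960376]
[325.07254096 424.63278784]
[291.91177746 302.78472323]
[238.31114933 456.59250985]
[263.98214751 395.58945734]
[248.85928371 416.39511044]
```

The near fingertip's visible edge is close to the near clip. I'll lift slightly, shift 6 mm toward the knob, level the tool, then press again.

```bash
python3 -m handwheel '0.65 -4 0 0 0 0 0;0.65 0 0 6 -0.003 -0.004 0.007;0.65 0 0 0 0 0 0'
python3 - <<'E'
from h import *
print(ctrl.read_state()['torque'])
delta(W(0,23.5,6))
E
```

```text
clock: 9.0
eef_pos: [513.6, -142.7, 25.3]
tool_rot: [-1.264, 1.57, 0.407]
force: [-0.1, 0.3, -0.2]
width: 70.4
[-0.01504156  0.02009557 -0.02232351]
t 9.0 pos [ 513.6 -142.7   25.3] holder xyz 0.6 23.4 25.3 w 70.4 F [-0.08  0.33 -0.17] Fy_h 0.33
tool delta [19.3  0.6  0.1] rot [0.    0.    0.001]
```

```bash
python3 -m handwheel '0.65 2 0.5 0 0 0 0;0.65 1.5 0 0 0 0 0'; python3 -m handwheel '0.65 1.5 0 0 0 0 0';python3 -m handwheel '0.65 1.7 0 0 0 0 0';python3 -m handwheel '0.65 2 0 0 0 0 0'
python3 - <<'E'
from h import *
print(ctrl.read_state()['torque'])
delta(W(0,23.5,6))
E
```

```text
clock: 9.2
eef_pos: [513.2, -142.4, 21.2]
tool_rot: [-1.156, 1.57, 0.516]
force: [-1.4, 1.4, 8.6]
width: 70.2
clock: 9.3
eef_pos: [513.6, -142.6, 20.3]
tool_rot: [-1.538, 1.569, 0.134]
force: [-2.5, 0.9, 21.7]
width: 70.5
clock: 9.4
eef_pos: [513.9, -142.7, 19.9]
tool_rot: [-1.693, 1.569, -0.022]
force: [-4.5, 1.9, 23.2]
width: 70.5
clock: 9.5
eef_pos: [514.0, -142.8, 19.3]
tool_rot: [-1.795, 1.568, -0.125]
force: [-3.4, 2.8, 20.1]
width: 70.3
[-0.01094825  0.77250424 -0.06609233]
t 9.5 pos [ 514.  -142.8   19.3] holder xyz 1.0 23.2 19.3 w 70.3 F [-3.43  2.79 20.07] Fy_h 3.12
tool delta [13.3  1.   0.3] rot [-0.    -0.001  0.003]
```

```bash
python3 -m handwheel '0.65 2 0.6 0 0 0 0.003'; python3 -m handwheel '0.65 2 0.4 0 0 0 0.002';python3 -m handwheel '0.65 2 0.4 0 0 0 0.002'
python3 - <<'E'
from h import *
print(ctrl.read_state()['torque'])
delta(W(0,23.5,6))
E
```

```text
clock: 9.6
eef_pos: [513.9, -142.9, 18.9]
tool_rot: [-2.425, 1.569, -0.755]
force: [-3.5, 1.5, 19.8]
width: 70.3
clock: 9.7
eef_pos: [514.0, -143.0, 18.6]
tool_rot: [-2.999, 1.569, -1.329]
force: [-3.8, 2.8, 21.0]
width: 70.8
clock: 9.8
eef_pos: [514.1, -143.1, 18.3]
tool_rot: [2.811, 1.569, -1.802]
force: [-3.7, 1.9, 20.0]
width: 70.3
[ 0.01385503  0.77376112 -0.06666583]
t 9.8 pos [ 514.1 -143.1   18.3] holder xyz 1.0 22.9 18.3 w 70.3 F [-3.72  1.92 20.01] Fy_h 2.28
tool delta [12.3  1.   0.6] rot [-0.001 -0.002 -0.001]
```

```bash
python3 -m handwheel '0.65 2.2 0.4 0.3 0 0 0;0.65 2.2 0.4 0 0 0 0'; python3 -m handwheel '0.65 2.2 0.4 0.3 0 0 0;0.65 2.2 0.4 0 0 0 0'
python3 - <<'E'
from h import *
delta(W(0,23.5,6))
from cell import get_image
import cv2
cv2.imwrite("pics/side8.png",cv2.resize(get_image("side")[190:320,300:430],None,fx=6,fy=4.6,interpolation=cv2.INTER_CUBIC))
E
```

```text
clock: 10.0
eef_pos: [514.3, -143.2, 17.3]
tool_rot: [-2.561, 1.567, -0.891]
force: [-3.6, 2.1, 21.6]
width: 70.8
clock: 10.2
eef_pos: [514.6, -143.4, 16.3]
tool_rot: [-2.305, 1.564, -0.636]
force: [-3.0, 2.7, 19.2]
width: 70.4
t 10.2 pos [ 514.6 -143.4   16.3] holder xyz 1.4 22.5 16.3 w 70.4 F [-2.97  2.75 19.18] Fy_h 3.03
tool delta [10.3  1.5  1. ] rot [-0.001 -0.004  0.005]
```

View pics/side8.png

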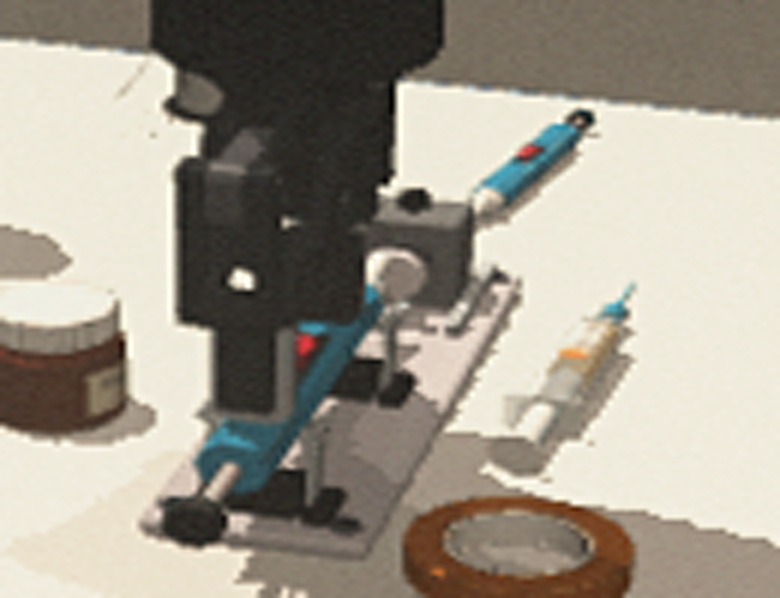

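```bash
python3 -m handwheel '0.65 2.2 0.8 0.6 0 -0.003 0.004;0.65 2.2 0.5 0.3 0 0 0'; python3 -m handwheel '0.65 2.2 0.6 0.5 0 0 0.002;0.65 2.2 0.5 0.3 0 0 0.002'
python3 - <<'E'
from h import *
delta(W(0,23.5,6))
E
```

```text
clock: 10.45
eef_pos: [514.6, -143.5, 14.8]
tool_rot: [-2.231, 1.565, -0.563]
force: [-2.2, 0.6, 16.0]
width: 70.2
clock: 10.65
eef_pos: [514.6, -143.7, 12.9]
tool_rot: [-2.596, 1.565, -0.928]
force: [-2.0, 1.3, 12.5]
width: 70.6
t 10.65 pos [ 514.6 -143.7   12.9] holder xyz 1.4 22.2 12.9 w 70.6 F [-1.98  1.26 12.47] Fy_h 1.45
tool delta [6.9 1.4 1.3] rot [-0.003 -0.005  0.003]
```

```bash
python3 -m handwheel '0.65 2 0.6 0.6 0 -0.003 0.003;0.65 2 0.3 0.3 0 0 0'; python3 -m handwheel '0.65 2 0.3 0.5 0 0 0;0.65 2 0.3 0.3 0 0 0';  python3 -m handwheel '0.65 2 0.3 0.3 0 0 0'
python3 - <<'E'
from h import *
delta(W(0,23.5,6))
from cell import get_image
import cv2
cv2.imwrite("pics/side9.png",cv2.resize(get_image("side")[190:320,300:430],None,fx=6,fy=4.6,interpolation=cv2.INTER_CUBIC))
E
```

```text
clock: 10.85
eef_pos: [514.3, -143.8, 10.4]
tool_rot: [-2.697, 1.567, -1.03]
force: [-1.4, 0.8, 5.9]
width: 70.6
clock: 11.05
eef_pos: [514.0, -143.7, 6.5]
tool_rot: [-2.598, 1.566, -0.931]
force: [-1.0, 0.8, 0.0]
width: 70.5
clock: 11.15
eef_pos: [513.7, -143.5, 4.4]
tool_rot: [-2.593, 1.566, -0.926]
force: [-2.4, 0.3, 23.8]
width: 70.8
t 11.15 pos [ 513.7 -143.5    4.4] holder xyz 0.6 22.5 4.4 w 70.8 F [-2.39  0.25 23.8 ] Fy_h 0.49
tool delta [-1.6  0.6  0.9] rot [-0.004 -0.004  0.003]
```

View pics/side9.png

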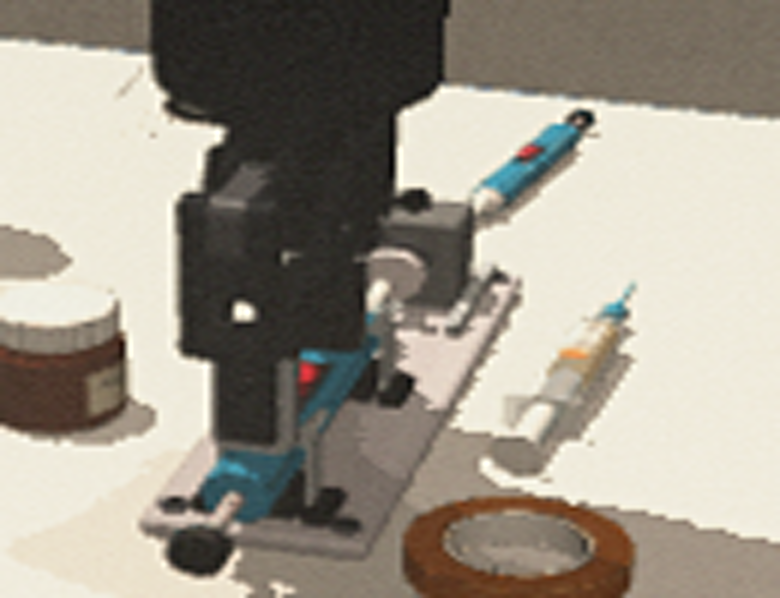

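It dropped and bottomed stiffly at 4.4, about 16–17 mm below first contact. Lifting off, then moving over to the knob side while looking.

```bash
python3 -m handwheel '0.65 -10 0 0 -0.004 -0.004 0.003;0.65 -25 0 0 0 0 0;0.65 -30 0 0 0 0 0;0.65 -20 0 25 0 0 0;-1 -10 0 45 0 0 0;-1 0 0 45 0 0 0;-1 0 0 0 0 0 0;-1 0 0 0 0 0 0'
python3 - <<'E'
from h import *
delta(W(0,23.5,6))
from cell import get_image
import cv2
cv2.imwrite("pics/side10.png",cv2.resize(get_image("side")[190:320,300:430],None,fx=6,fy=4.6,interpolation=cv2.INTER_CUBIC))
cv2.imwrite("pics/side10f.png",get_image("side"))
cv2.imwrite("pics/top10.png",cv2.resize(get_image("top")[200:340,220:400],None,fx=4.4,fy=4.2,interpolation=cv2.INTER_CUBIC))
E
```

```text
clock: 12.0
eef_pos: [501.9, -26.1, 103.3]
tool_rot: [0.837, 1.568, 2.506]
force: [-0.7, 0.4, -0.3]
width: 11.7
t 12.0 pos [501.9 -26.1 103.3] holder xyz 0.6 140.6 103.3 w 11.7 F [-0.65  0.35 -0.34] Fy_h 0.42
tool delta [ 9.710e+01  1.000e-01 -1.173e+02] rot [-0.002  0.002 -0.002]
```

View pics/side10.png

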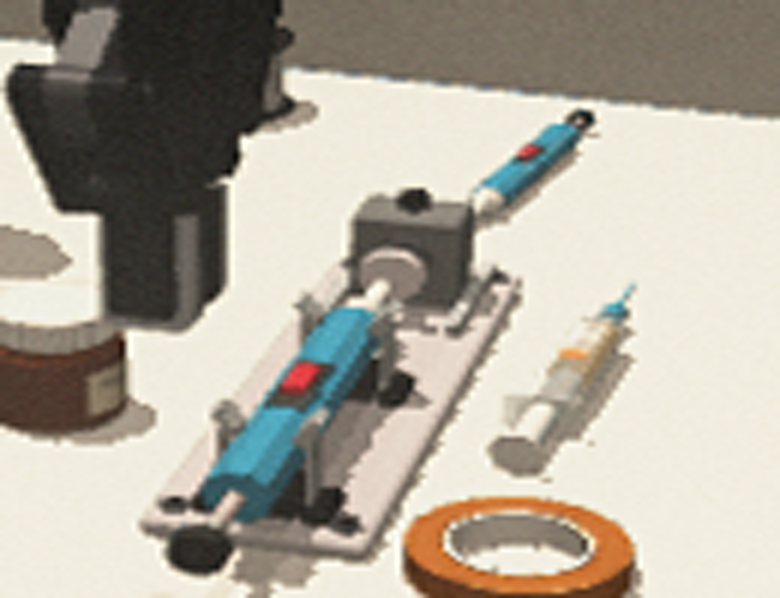

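View pics/top10.png

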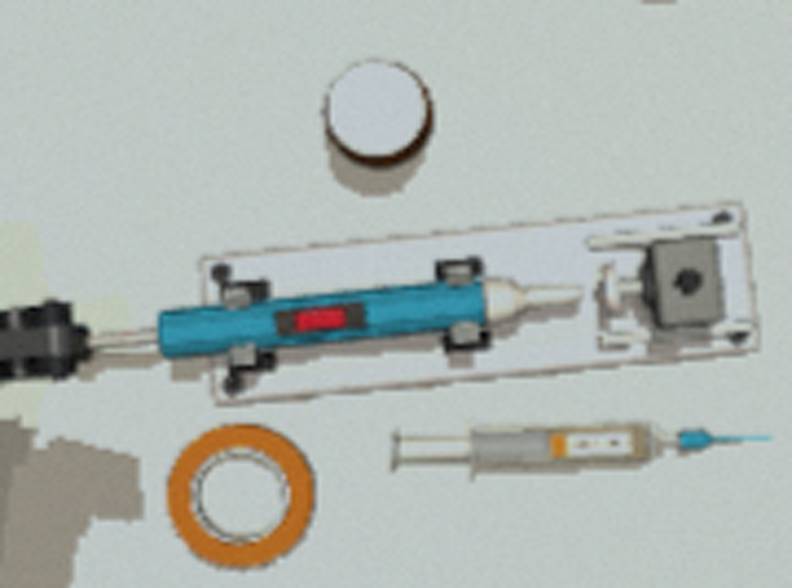

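View pics/side10f.png

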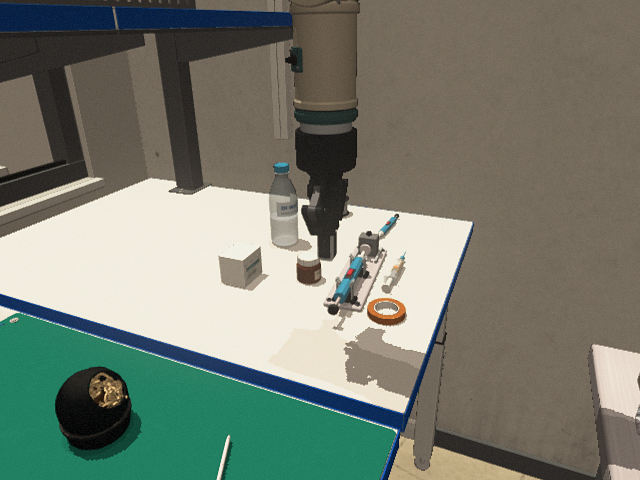

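Both jaws of both clips now show beside the barrel, so it is seated. The knob is at side crop (200,548) and the nozzle tip at top crop (580,292). Next I'll measure the pump and the shut fingertips.

```bash
python3 -m handwheel '-1 0 0 5 0 0 0;-1 0 0 0 0 0 0'
python3 - <<'E'
from h import *
delta(W(0,145,60))
from cell import get_image
import cv2
cv2.imwrite("pics/side11.png",cv2.resize(get_image("side")[190:320,290:420],None,fx=6,fy=4.6,interpolation=cv2.INTER_CUBIC))
cv2.imwrite("pics/top11.png",cv2.resize(get_image("top")[200:340,200:380],None,fx=4.4,fy=4.2,interpolation=cv2.INTER_CUBIC))
hc=lambda p:((p-np.r_[H,0])@ex,(p-np.r_[H,0])@ey)
for u,v in[(580,292),(486,302),(162,333)]: print(hc(back("top",(220+u/4.4,200+v/4.2),30.5)))
print("knob side",hc(back("side",(300+200/6,190+549/4.6),30.5)))
for q in [W(0,116,30.5),W(0,44,41)]: print((proj("side",q)[0]-[300,190])*[6,4.6])
E
```

```text
clock: 12.35
eef_pos: [501.1, -24.6, 102.4]
tool_rot: [1.234, 1.567, 2.896]
force: [-0.2, -0.5, -0.9]
width: 0.2
t 12.35 pos [501.1 -24.6 102.4] holder xyz -0.1 142.1 102.4 w 0.2 F [-0.23 -0.45 -0.95] Fy_h -0.42
tool delta [42.4 -0.3  2.8] rot [-0.009  0.001 -0.004]
(np.float64(-0.04942250277394171), np.float64(-90.81453392695542))
(np.float64(-0.17466511188480474), np.float64(-53.23422025457641))
(np.float64(0.8315353268603815), np.float64(76.92211685875537))
knob side (np.float64(0.6062952177429574), np.float64(110.12175687839495))
[195.68591045 558.93944672]
[271.31478434 423.69692666]
```

View pics/side11.png

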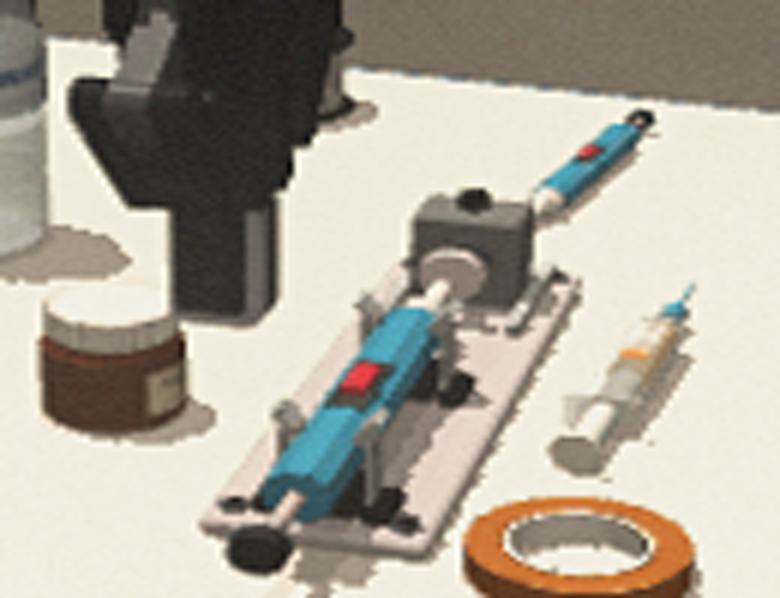

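View pics/top11.png

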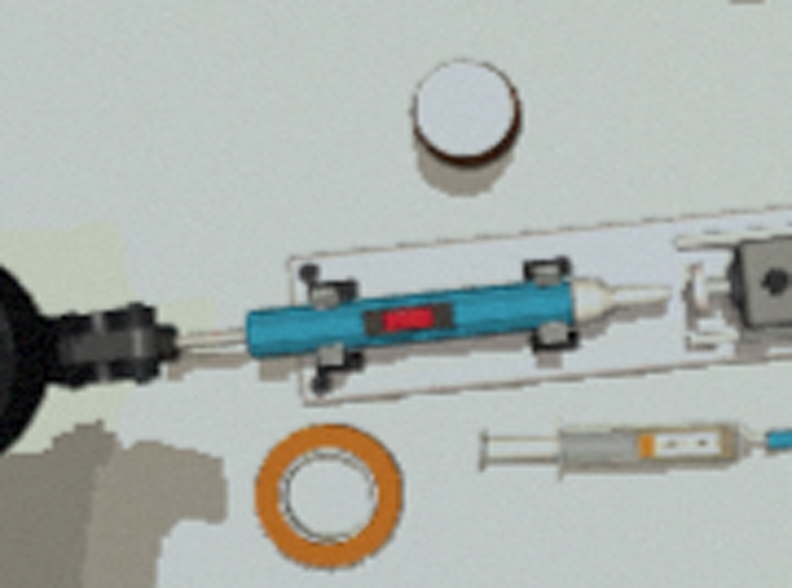

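Run:
```python
from h import *
for y in(130,142,156):
  for z in (95,115,125,135,145): print(y,z,((proj("side",W(0,y,z))[0]-[290,190])*[6,4.6]).round())
hc=lambda p:(((p-np.r_[H,0])@ex).round(1),((p-np.r_[H,0])@ey).round(1))
for z in (100,120,140,160): print(z,hc(back("top",(200+178/4.4,200+341/4.2),z)),hc(back("top",(200+60/4.4,200+341/4.2),z)))
```

```text
130 95 [238. 405.]
130 115 [238. 347.]
130 125 [238. 317.]
130 135 [238. 287.]
130 145 [237. 257.]
142 95 [223. 424.]
142 115 [223. 365.]
142 125 [222. 335.]
142 135 [222. 305.]
142 145 [222. 274.]
156 95 [205. 446.]
156 115 [204. 387.]
156 125 [204. 357.]
156 135 [204. 326.]
156 145 [203. 295.]
100 (np.float64(-0.3), np.float64(93.6)) (np.float64(4.4), np.float64(137.2))
120 (np.float64(-0.5), np.float64(90.0)) (np.float64(4.1), np.float64(132.6))
140 (np.float64(-0.8), np.float64(86.4)) (np.float64(3.7), np.float64(127.9))
160 (np.float64(-1.0), np.float64(82.8)) (np.float64(3.3), np.float64(123.2))
```

```bash
python3 -m handwheel '-1 20 0 2 -0.009 0.001 -0.004;-1 20 0 0 0 0 0;-1 20 0 0 0 0 0;-1 15 0 0 0 0 0;-1 0 0 0 0 0 0;-1 0 0 0 0 0 0'
python3 - <<'E'
from h import *
delta(W(0,142,-8))
from cell import get_image
import cv2
cv2.imwrite("pics/side12.png",cv2.resize(get_image("side")[210:340,290:420],None,fx=6,fy=4.6,interpolation=cv2.INTER_CUBIC))
for y in(130,142,156):
  for z in (30,40,50,60): print(y,z,((proj("side",W(0,y,z))[0]-[290,210])*[6,4.6]).round())
E
```

```text
clock: 13.05
eef_pos: [502.7, -26.2, 25.6]
tool_rot: [-2.046, 1.567, -0.38]
force: [-0.7, 0.6, 0.6]
width: 0.1
t 13.05 pos [502.7 -26.2  25.6] holder xyz 1.3 140.3 25.6 w 0.1 F [-0.73  0.59  0.61] Fy_h 0.66
tool delta [33.6  1.4  1.7] rot [-0.005 -0.002  0.003]
130 30 [239. 492.]
130 40 [239. 465.]
130 50 [239. 438.]
130 60 [239. 411.]
142 30 [225. 513.]
142 40 [225. 486.]
142 50 [225. 458.]
142 60 [224. 431.]
156 30 [208. 538.]
156 40 [207. 511.]
156 50 [207. 483.]
156 60 [207. 455.]
```

View pics/side12.png

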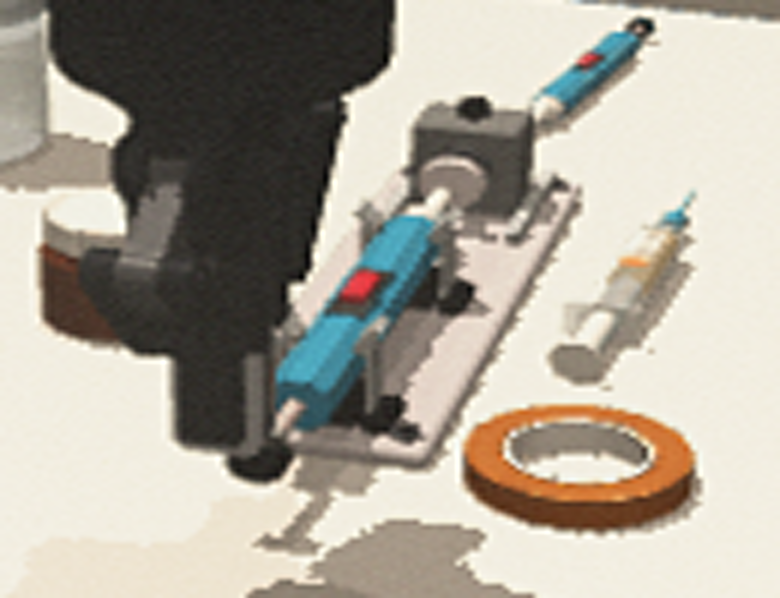

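Run:
```python
from h import *
hc=lambda p:(((p-np.r_[H,0])@ex).round(1),((p-np.r_[H,0])@ey).round(1))
for z in (50,56,60):print(z,[hc(back("side",(290+u/6,210+v/4.6),z)) for u,v in[(178,443),(240,450),(265,437)]])
print(hc(back("side",(290+258/6,210+462/4.6),30.5)))
```

```text
50 [(np.float64(13.3), np.float64(136.9)), (np.float64(-2.1), np.float64(136.4)), (np.float64(-5.8), np.float64(127.6))]
56 [(np.float64(10.3), np.float64(145.7)), (np.float64(-4.8), np.float64(145.3)), (np.float64(-8.4), np.float64(136.6))]
60 [(np.float64(8.4), np.float64(151.6)), (np.float64(-6.6), np.float64(151.2)), (np.float64(-10.1), np.float64(142.6))]
(np.float64(0.3), np.float64(113.1))
```

```bash
python3 -m handwheel '-1 12 1.4 2 -0.005 -0.002 0.003;-1 10 0 0 0 0 0;-1 5 0 0 0 0 0;-1 0 0 0 0 0 0;-1 0 0 0 0 0 0'
python3 - <<'E'
from h import *
delta(W(0,142,-8))
from cell import get_image
import cv2
cv2.imwrite("pics/side13.png",cv2.resize(get_image("side")[210:340,290:420],None,fx=6,fy=4.6,interpolation=cv2.INTER_CUBIC))
E
```

```text
clock: 13.6
eef_pos: [502.5, -24.4, -1.8]
tool_rot: [-1.531, 1.567, 0.14]
force: [-1.0, 0.5, -0.6]
width: 0.2
t 13.6 pos [502.5 -24.4  -1.8] holder xyz 1.4 142.2 -1.8 w 0.2 F [-0.98  0.5  -0.64] Fy_h 0.6
tool delta [ 6.2  1.4 -0.2] rot [0.001 0.    0.003]
```

View pics/side13.png

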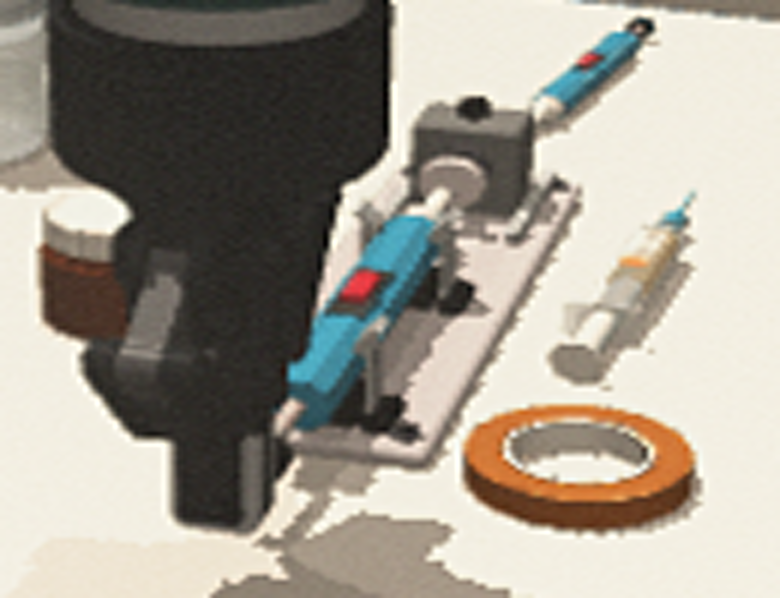

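The finger tips stand in front of the knob at about (220,525). I'll go down 5 mm, then approach along -y.

```bash
python3 -m handwheel '-1 5 1.4 0 0 0 0.003;-1 0.5 0 -2 0 0 0;-1 0 0 -2 0 0 0'; python3 -m handwheel '-1 0 0 -2 0 0 0;-1 0 0 -1.5 0 0 0'; python3 -m handwheel '-1 0 0 -1.5 0 0 0;-1 0 0 -1 0 0 0';  python3 - <<'E'
from h import *
delta(W(0,142,-8))
E
```

```text
clock: 13.95
eef_pos: [501.9, -28.4, -7.2]
tool_rot: [-1.477, 1.57, 0.195]
force: [-0.1, -0.4, -0.3]
width: -0.2
clock: 14.15
eef_pos: [502.4, -32.5, -7.1]
tool_rot: [-1.62, 1.569, 0.051]
force: [-0.6, 0.7, 0.8]
width: 0.0
clock: 14.35
eef_pos: [502.8, -35.6, -6.9]
tool_rot: [-1.697, 1.569, -0.026]
force: [0.1, 0.2, 0.3]
width: -0.3
t 14.35 pos [502.8 -35.6  -6.9] holder xyz 0.5 131.1 -6.9 w -0.3 F [0.07 0.21 0.27] Fy_h 0.2
tool delta [ 1.1  0.5 11. ] rot [ 0.    -0.     0.002]
```

```bash
python3 -m handwheel '-1 0 0.3 -1 0 0 0;-1 0 0 -1 0 0 0'; python3 -m handwheel '-1 0 0 -1 0 0 0';python3 -m handwheel '-1 0 0 -1 0 0 0';python3 -m handwheel '-1 0 0 -1 0 0 0';python3 -m handwheel '-1 0 0 -1 0 0 0'
```

```text
clock: 14.55
eef_pos: [502.7, -37.2, -6.9]
tool_rot: [-1.328, 1.569, 0.343]
force: [-0.8, 2.4, 0.5]
width: 0.1
clock: 14.65
eef_pos: [502.7, -37.1, -6.9]
tool_rot: [-0.808, 1.568, 0.865]
force: [0.1, 3.9, 0.8]
width: -0.1
clock: 14.75
eef_pos: [502.7, -37.1, -6.9]
tool_rot: [-0.521, 1.568, 1.153]
force: [-0.6, 4.6, 0.5]
width: -0.2
clock: 14.85
eef_pos: [502.6, -37.1, -6.9]
tool_rot: [-0.338, 1.567, 1.337]
force: [-1.6, 4.9, 1.6]
width: 0.1
clock: 14.95
eef_pos: [502.6, -37.1, -6.9]
tool_rot: [-0.232, 1.566, 1.443]
force: [-0.8, 4.6, 1.2]
width: -0.0
```

Contact with the knob is at TCP y = -37.1, holder y ≈ 129.6, which fits the expected knob face. Now pushing with slightly more offset.

```bash
python3 -m handwheel '-1 0 0 -1.4 0 0 0.002'; python3 -m handwheel '-1 0 0 -1.6 0 0 0';python3 -m handwheel '-1 0 0 -1.6 0 0 0'; python3 -m handwheel '-1 0 0 -1.6 0 0 0';python3 - <<'E'
from h import *
delta(W(0,142,-8))
E
```

```text
clock: 15.05
eef_pos: [502.5, -37.1, -6.9]
tool_rot: [0.188, 1.564, 1.865]
force: [-0.2, 6.6, 0.9]
width: 0.3
clock: 15.15
eef_pos: [502.5, -37.0, -6.8]
tool_rot: [0.189, 1.563, 1.867]
force: [-1.3, 7.8, 2.4]
width: 0.0
clock: 15.25
eef_pos: [502.4, -36.9, -6.8]
tool_rot: [0.183, 1.561, 1.863]
force: [-1.4, 6.0, 2.4]
width: 0.1
clock: 15.35
eef_pos: [502.4, -36.9, -6.8]
tool_rot: [0.184, 1.559, 1.865]
force: [-0.9, 6.0, 2.0]
width: -0.0
t 15.35 pos [502.4 -36.9  -6.8] holder xyz -0.1 129.8 -6.8 w -0.0 F [-0.88  5.99  1.99] Fy_h 6.05
tool delta [ 1.3 -0.2 12.2] rot [ 0.011  0.012 -0.002]
```

```bash
python3 -m handwheel '-1 0 0 -2 0.005 0.006 0'; python3 -m handwheel '-1 0 0 -2 0.005 0.006 0';python3 -m handwheel '-1 0 0 -2 0 0.004 0'
python3 - <<'E'
from h import *
delta(W(0,142,-8))
E
```

```text
clock: 15.45
eef_pos: [502.5, -37.6, -6.8]
tool_rot: [0.299, 1.563, 1.976]
force: [-0.2, 5.9, 1.7]
width: 0.2
clock: 15.55
eef_pos: [502.6, -38.0, -6.8]
tool_rot: [0.728, 1.567, 2.402]
force: [-1.5, 6.5, 1.1]
width: -0.0
clock: 15.65
eef_pos: [502.6, -38.2, -6.8]
tool_rot: [1.437, 1.568, 3.112]
force: [-0.3, 7.6, 1.3]
width: 0.2
t 15.65 pos [502.6 -38.2  -6.8] holder xyz 0.0 128.4 -6.8 w 0.2 F [-0.35  7.64  1.28] Fy_h 7.64
tool delta [ 1.2 -0.1 13.6] rot [ 0.004  0.    -0.003]
```

```bash
python3 -m handwheel '-1 0 0 -2.2 0.004 0.003 -0.002;-1 0 0 -2.2 0 0.003 0;-1 0 0 -2.2 0 0.003 0'; python3 -m handwheel '-1 0 0 -2.2 0 0.003 0;-1 0 0 -2.2 0 0.003 0;-1 0 0 -2.2 0 0.003 0'
python3 - <<'E'
from h import *
delta(W(0,142,-8))
E
```

```text
clock: 15.95
eef_pos: [502.8, -39.0, -6.9]
tool_rot: [2.74, 1.568, -1.867]
force: [-1.5, 6.6, 1.0]
width: -0.0
clock: 16.25
eef_pos: [502.8, -39.6, -7.0]
tool_rot: [2.797, 1.564, -1.804]
force: [-0.8, 7.0, 0.5]
width: -0.0
t 16.25 pos [502.8 -39.6  -7. ] holder xyz 0.1 127.1 -7.0 w -0.0 F [-0.79  6.96  0.49] Fy_h 7.01
tool delta [ 1.  -0.1 14.9] rot [ 0.012 -0.006 -0.002]
```

```bash
python3 -m handwheel '-1 0 0 -2.6 0.006 -0.003 0;-1 0 0 -2.6 0.004 0 0;-1 0 0 -2.6 0 0.001 0;-1 0 0 -2.6 0 0.001 0'; python3 -m handwheel '-1 0 0 -2.6 0 0.001 0;-1 0 0 -2.6 0 0.001 0;-1 0 0 -2.6 0 0.001 0;-1 0 0 -2.6 0 0.001 0'
python3 - <<'E'
from h import *
delta(W(0,142,-8))
E
```

```text
clock: 16.65
eef_pos: [503.1, -41.3, -6.8]
tool_rot: [0.701, 1.566, 2.381]
force: [-0.2, 7.5, 2.3]
width: -0.1
clock: 17.05
eef_pos: [503.0, -42.9, -6.8]
tool_rot: [0.499, 1.56, 2.187]
force: [-0.6, 8.4, 1.6]
width: 0.2
t 17.05 pos [503.  -42.9  -6.8] holder xyz -0.0 123.7 -6.8 w 0.2 F [-0.6   8.36  1.56] Fy_h 8.37
tool delta [ 1.3 -0.4 18.3] rot [ 0.018  0.009 -0.005]
```

```bash
python3 -m handwheel '-1 0 0 -2.8 0.010 0.006 -0.003;-1 0 0 -2.8 0.008 0.004 -0.002;-1 0 0 -2.8 0.003 0.002 0;-1 0 0 -2.8 0.003 0.002 0'; python3 -m handwheel '-1 0 0 -2.8 0.003 0.002 0;-1 0 0 -2.8 0.003 0.002 0;-1 0 0 -2.8 0.003 0.002 0'
python3 - <<'E'
from h import *
delta(W(0,142,-8))
from cell import get_image
import cv2
cv2.imwrite("pics/side14.png",cv2.resize(get_image("side")[210:340,290:420],None,fx=6,fy=4.6,interpolation=cv2.INTER_CUBIC))
cv2.imwrite("pics/top14.png",cv2.resize(get_image("top")[230:310,280:400],None,fx=6.6,fy=6.6,interpolation=cv2.INTER_CUBIC))
E
```

```text
clock: 17.45
eef_pos: [503.5, -45.8, -6.9]
tool_rot: [0.214, 1.567, 1.886]
force: [-0.8, 8.1, 2.0]
width: 0.0
clock: 17.75
eef_pos: [503.6, -46.6, -6.8]
tool_rot: [0.337, 1.565, 2.006]
force: [-1.3, 8.8, 2.3]
width: -0.3
t 17.75 pos [503.6 -46.6  -6.8] holder xyz 0.2 120.0 -6.8 w -0.3 F [-1.26  8.77  2.25] Fy_h 8.85
tool delta [ 1.3  0.2 22. ] rot [-0.001  0.005 -0.002]
```

View pics/side14.png

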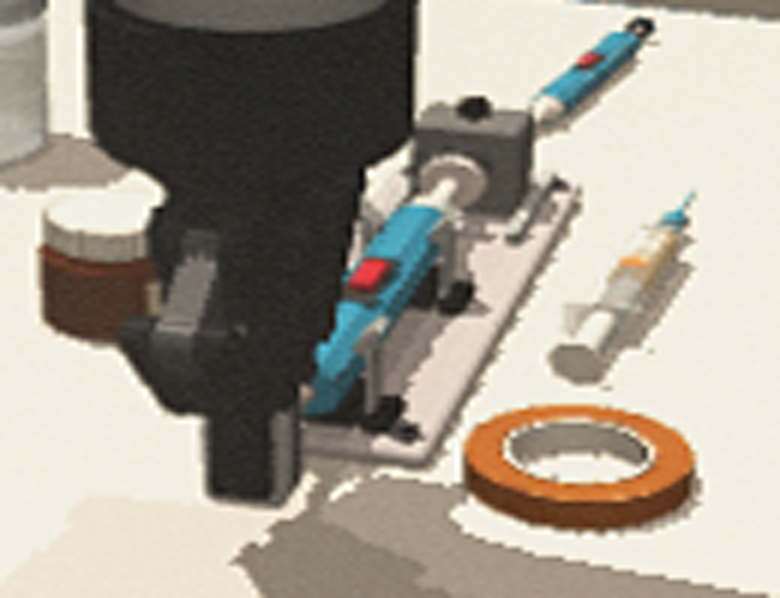

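View pics/top14.png

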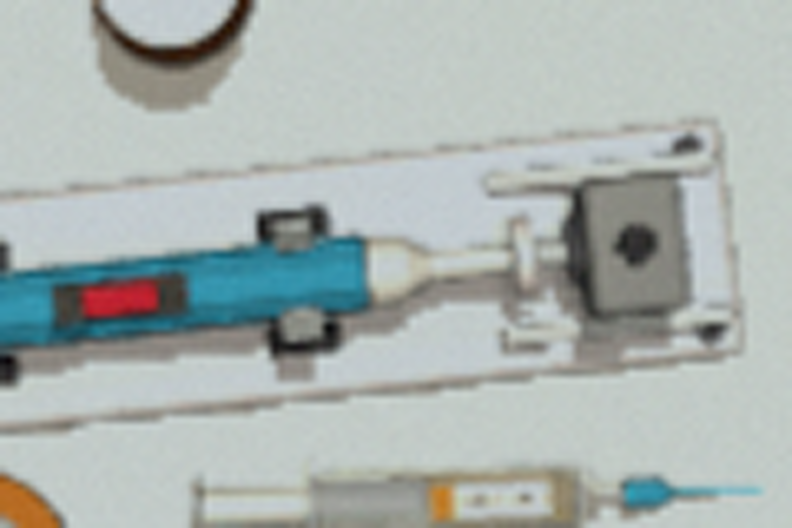

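The nozzle tip has just reached the pad at top crop (515,260), with pad stem still showing at (540–570). About 6 mm remain.

```bash
python3 -m handwheel '-1 0 0 -2.8 0 0.004 0;-1 0 0 -2.8 0 0.002 0;-1 0 0 -2.8 0.002 0.002 0'; python3 -m handwheel '-1 0 0 -2.8 0.002 0.002 0;-1 0 0 -2.8 0.002 0.002 0;-1 0 0 -2.8 0.002 0.002 0'
python3 - <<'E'
from h import *
delta(W(0,142,-8))
E
```

```text
clock: 18.15
eef_pos: [503.5, -46.7, -6.9]
tool_rot: [0.521, 1.564, 2.196]
force: [-0.2, 10.1, 2.6]
width: 0.1
clock: 18.45
eef_pos: [503.4, -46.6, -6.8]
tool_rot: [0.511, 1.561, 2.187]
force: [-1.2, 9.3, 2.7]
width: 0.1
t 18.45 pos [503.4 -46.6  -6.8] holder xyz -0.0 120.0 -6.8 w 0.1 F [-1.25  9.29  2.65] Fy_h 9.37
tool delta [ 1.4 -0.1 22. ] rot [ 0.006  0.008 -0.005]
```

```bash
python3 -m handwheel '-1 0 0 -3.3 0.004 0.006 -0.003;-1 0 0 -3.3 0.003 0.003 -0.002;-1 0 0 -3.3 0.002 0.003 0'; python3 -m handwheel '-1 0 0 -3.3 0.002 0.003 0;-1 0 0 -3.3 0.002 0.003 0'
python3 - <<'E'
from h import *
delta(W(0,142,-8))
E
```

```text
clock: 18.75
eef_pos: [503.7, -48.3, -6.9]
tool_rot: [0.11, 1.566, 1.785]
force: [-1.3, 8.5, 2.2]
width: 0.1
clock: 18.95
eef_pos: [503.8, -49.1, -6.9]
tool_rot: [0.313, 1.566, 1.989]
force: [-1.3, 10.0, 2.1]
width: -0.2
t 18.95 pos [503.8 -49.1  -6.9] holder xyz 0.1 117.5 -6.9 w -0.2 F [-1.28 10.04  2.14] Fy_h 10.11
tool delta [ 1.2 -0.  24.5] rot [ 0.005  0.004 -0.001]
```

Moving again, 2.5 mm into the pad. Continuing.

```bash
python3 -m handwheel '-1 0 0 -3.3 0.003 0.004 0;-1 0 0 -3.3 0.003 0.003 0'; python3 -m handwheel '-1 0 0 -3.3 0.002 0.003 0;-1 0 0 -3.3 0.002 0.003 0'; python3 -m handwheel '-1 0 0 -3.3 0.002 0.003 0;-1 0 0 -3.3 0.002 0.003 0'
python3 - <<'E'
from h import *
delta(W(0,142,-8))
E
```

```text
clock: 19.15
eef_pos: [503.8, -49.7, -6.9]
tool_rot: [0.59, 1.566, 2.266]
force: [-0.8, 10.0, 2.1]
width: -0.3
clock: 19.35
eef_pos: [503.8, -50.1, -6.9]
tool_rot: [0.725, 1.566, 2.402]
force: [-1.0, 9.5, 2.4]
width: -0.0
clock: 19.55
eef_pos: [503.8, -50.4, -6.9]
tool_rot: [0.807, 1.565, 2.486]
force: [-0.3, 10.0, 2.9]
width: 0.3
t 19.55 pos [503.8 -50.4  -6.9] holder xyz 0.0 116.1 -6.9 w 0.3 F [-0.28  9.96  2.89] Fy_h 9.94
tool delta [ 1.2 -0.2 25.8] rot [ 0.008  0.004 -0.004]
```

```bash
python3 -m handwheel '-1 0 0 -3.6 0.004 0.004 -0.003;-1 0 0 -3.6 0.003 0.003 0'; python3 -m handwheel '-1 0 0 -3.6 0.003 0.003 0;-1 0 0 -3.6 0.002 0.003 0'; python3 -m handwheel '-1 0 0 -3.6 0.002 0.003 0;-1 0 0 -3.6 0.002 0.003 0'
python3 - <<'E'
from h import *
delta(W(0,142,-8))
from cell import get_image
import cv2
cv2.imwrite("pics/top15.png",cv2.resize(get_image("top")[230:310,280:400],None,fx=6.6,fy=6.6,interpolation=cv2.INTER_CUBIC))
E
```

```text
clock: 19.75
eef_pos: [504.0, -51.2, -6.9]
tool_rot: [0.535, 1.566, 2.212]
force: [-0.9, 9.1, 1.9]
width: -0.1
clock: 19.95
eef_pos: [504.0, -51.8, -6.9]
tool_rot: [0.64, 1.565, 2.318]
force: [-1.2, 10.4, 2.0]
width: 0.0
clock: 20.15
eef_pos: [503.9, -51.8, -6.9]
tool_rot: [0.663, 1.563, 2.344]
force: [-0.9, 9.1, 2.3]
width: -0.3
t 20.15 pos [503.9 -51.8  -6.9] holder xyz -0.0 114.7 -6.9 w -0.3 F [-0.87  9.06  2.34] Fy_h 9.1
tool delta [ 1.3 -0.3 27.2] rot [ 0.01   0.006 -0.005]
```

View pics/top15.png

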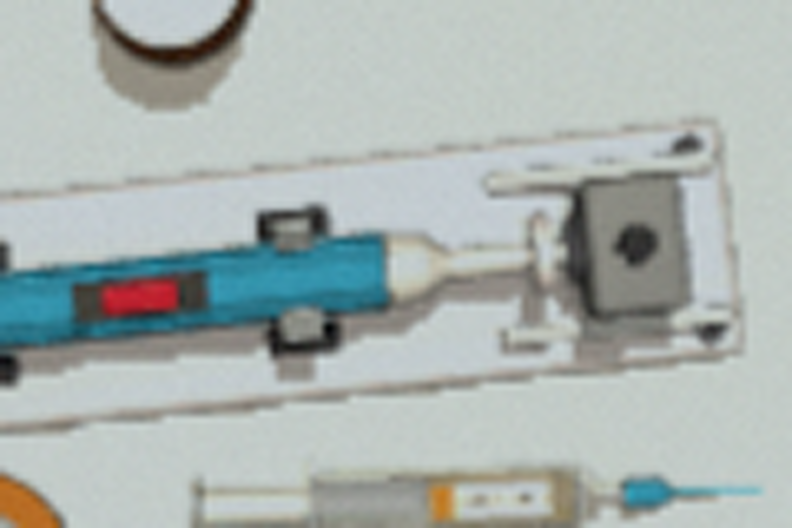

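```bash
python3 -m handwheel '-1 0 0 -4 0.005 0.005 -0.003;-1 0 0 -4 0.003 0.003 -0.002'; python3 -m handwheel '-1 0 0 -4 0.003 0.003 0'; python3 -m handwheel '-1 0 0 -4 0.003 0.003 0'
python3 - <<'E'
from h import *
delta(W(0,142,-8))
from cell import get_image
import cv2
b=get_image("top"); cv2.imwrite("pics/top16r.png",b)
a=cv2.imread("pics/top0.png")
def sub(A,B,y0,y1,x0,x1):
    t=A[y0:y1,x0:x1]; s=B[y0-2:y1+2,x0-4:x1+10]
    r=cv2.matchTemplate(cv2.resize(s,None,fx=8,fy=8,interpolation=3),cv2.resize(t,None,fx=8,fy=8,interpolation=3),cv2.TM_CCOEFF_NORMED)
    _,v,_,l=cv2.minMaxLoc(r); return v,l[0]/8-4,l[1]/8-2
print("pad",sub(a,b,260,276,354,361))
print("block",sub(a,b,255,283,366,388))
for n,im in(("0",a),("16",b)): print(n,[im[r,350:370].mean(1).round().astype(int).tolist() for r in (264,265)])
c=[cv2.resize(i[245:290,335:395],None,fx=8,fy=6,interpolation=2) for i in (a,b)]
cv2.imwrite("pics/cmp.png",np.vstack(c))
E
```

```text
clock: 20.4
eef_pos: [504.1, -51.9, -6.9]
tool_rot: [0.058, 1.565, 1.738]
force: [-1.1, 12.2, 3.0]
width: -0.0
clock: 20.5
eef_pos: [504.1, -51.8, -6.8]
tool_rot: [0.135, 1.564, 1.815]
force: [-0.7, 10.5, 3.1]
width: 0.0
clock: 20.6
eef_pos: [504.0, -51.8, -6.8]
tool_rot: [0.199, 1.563, 1.88]
force: [-1.3, 11.7, 2.1]
width: -0.2
t 20.6 pos [504.  -51.8  -6.8] holder xyz 0.1 114.8 -6.8 w -0.2 F [-1.27 11.72  2.09] Fy_h 11.79
tool delta [ 1.4 -0.2 27.2] rot [ 0.01   0.008 -0.002]
pad (0.7087668180465698, 4.0, 0.0)
block (0.998433530330658, 0.0, 0.0)
0 [[187, 188, 188, 187, 186, 177, 150, 136, 161, 170, 188, 190, 188, 184, 164, 92, 55, 48, 60, 104], [188, 188, 190, 190, 185, 185, 165, 143, 177, 180, 180, 173, 177, 174, 150, 83, 61, 59, 57, 100]]
16 [[201, 203, 201, 201, 203, 202, 201, 204, 202, 177, 139, 181, 183, 189, 176, 99, 60, 55, 65, 112], [202, 202, 204, 201, 203, 205, 204, 201, 201, 178, 149, 191, 193, 190, 160, 91, 65, 60, 62, 109]]
```

View pics/cmp.png

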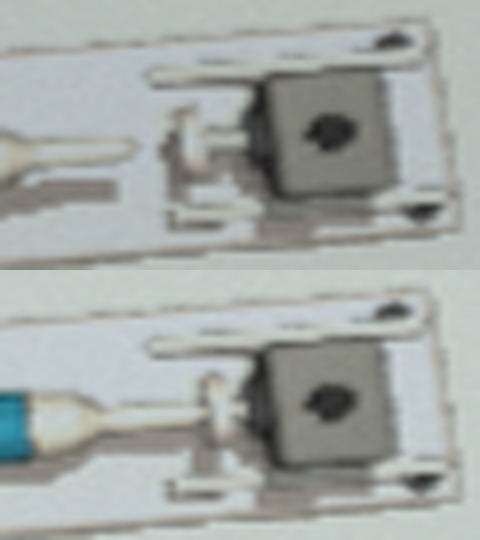

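```bash
python3 -m handwheel '-1 0 0 -4.5 0.005 0.006 -0.002'; python3 -m handwheel '-1 0 0 -4.7 0.004 0.005 0';python3 - <<'E'
from h import *
delta(W(0,142,-8))
E
```

```text
clock: 20.75
eef_pos: [504.1, -51.9, -6.9]
tool_rot: [0.042, 1.564, 1.721]
force: [-1.5, 13.4, 2.1]
width: -0.1
clock: 20.85
eef_pos: [504.1, -52.0, -6.9]
tool_rot: [0.149, 1.564, 1.828]
force: [-1.4, 13.3, 4.1]
width: -0.2
t 20.85 pos [504.1 -52.   -6.9] holder xyz 0.1 114.6 -6.9 w -0.2 F [-1.43 13.34  4.09] Fy_h 13.41
tool delta [ 1.3 -0.1 27.4] rot [ 0.008  0.006 -0.001]
```

It is stopped: no advance at 13.4 N, against sliding at 9–10 N. Backing off along +y, then up and clear.

```bash
python3 -m handwheel '-1 0 0 5 0 0 0;-1 0 0 15 0 0 0;-1 0 0 20 0 0 0;-1 -20 0 5 0 0 0;-1 -40 0 10 0 0 0;-1 -45 0 20 0 0 0;-1 -30 0 30 0 0 0;-1 0 0 45 0 0 0;-1 0 0 45 0 0 0'; python3 -m handwheel '-1 0 0 30 0 0 0;-1 0 0 0 0 0 0;-1 0 0 0 0 0 0'
python3 - <<'E'
from h import *
delta(W(0,142,-8))
from cell import get_image
import cv2
b=get_image("top"); cv2.imwrite("pics/top17r.png",b)
c=get_image("side")
cv2.imwrite("pics/top17.png",cv2.resize(b[210:330,220:400],None,fx=4.4,fy=4.4,interpolation=2))
cv2.imwrite("pics/side17.png",cv2.resize(c[190:330,300:430],None,fx=6,fy=4.2,interpolation=2))
E
```

```text
clock: 21.75
eef_pos: [488.1, 130.8, 133.3]
tool_rot: [-2.68, 1.564, -1.026]
force: [0.5, -0.1, 0.1]
width: -0.1
clock: 22.05
eef_pos: [486.5, 166.6, 134.4]
tool_rot: [-2.103, 1.562, -0.442]
force: [0.6, -0.4, -0.2]
width: -0.2
t 22.05 pos [486.5 166.6 134.4] holder xyz 4.4 333.9 134.4 w -0.2 F [ 0.61 -0.36 -0.24] Fy_h -0.42
tool delta [ 143.2    3.6 -191.2] rot [-0.01  -0.005  0.008]
```

View pics/top17.png

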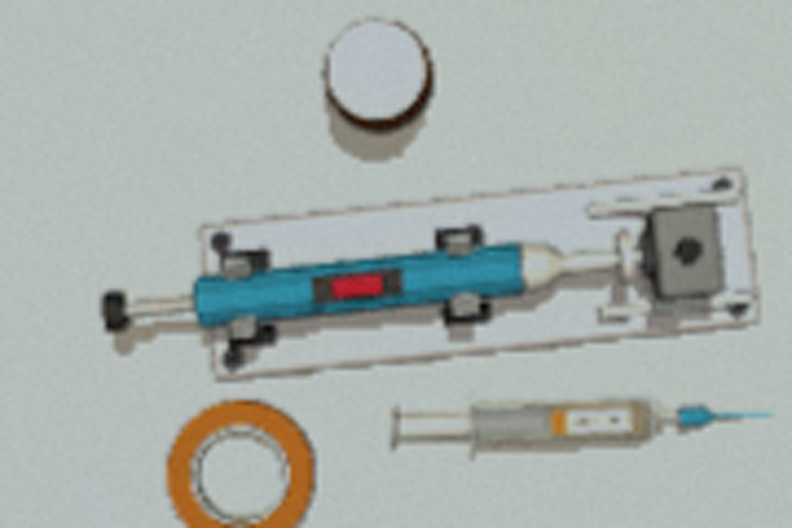

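View pics/side17.png

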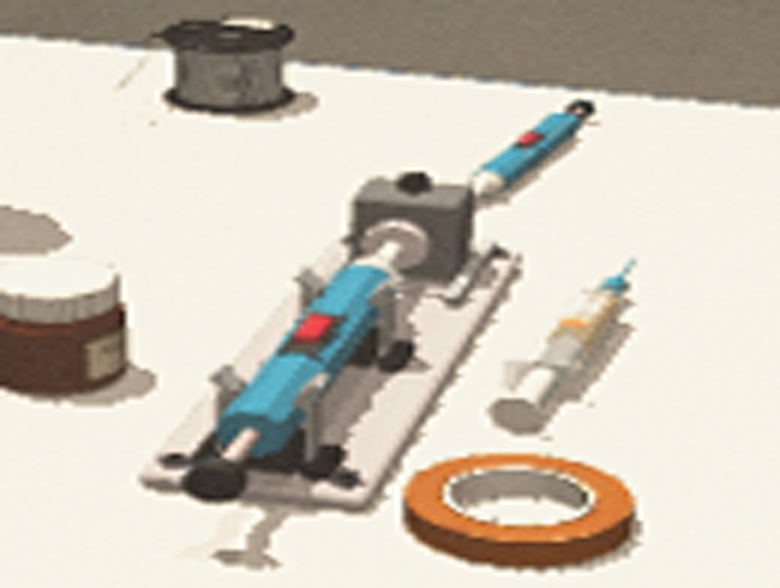

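Both ends are in the clips and the nozzle is on the pad at top crop (625,258). I'll check numerically for rebound and for disturbed surroundings.

Run:
```python
from h import *
import cv2
a,b,c=[cv2.imread(f"pics/{n}.png") for n in("top0","top16r","top17r")]
def sub(A,B,y0,y1,x0,x1,m=5):
    t=A[y0:y1,x0:x1]; s=B[y0-m:y1+m,x0-m:x1+m]
    r=cv2.matchTemplate(cv2.resize(s,None,fx=8,fy=8,interpolation=2),cv2.resize(t,None,fx=8,fy=8,interpolation=2),cv2.TM_CCOEFF_NORMED)
    _,v,_,l=cv2.minMaxLoc(r); return round(v,3),l[0]/8-m,l[1]/8-m
print("16->17 pad",sub(b,c,258,278,356,364),"barrel end",sub(b,c,258,284,325,350))
for n,w in dict(tape=(300,338,255,294),jar=(212,242,292,320),syr=(298,316,306,398),carton=(143,183,258,302),bottle=(128,185,358,400),small=(258,272,416,500)).items(): print(n,sub(a,c,*w))
hc=lambda p:(((p-np.r_[H,0])@ex).round(1),((p-np.r_[H,0])@ey).round(1))
for u,v in[(104,313),(196,304),(524,267)]: print(hc(back("top",(220+u/4.4,210+v/4.4),30.5)))
```

```text
16->17 pad (0.995, 0.0, 0.0) barrel end (0.999, 0.0, 0.0)
tape (0.999, 0.0, 0.0)
jar (0.999, 0.0, 0.0)
syr (0.997, 0.0, 0.0)
carton (0.999, 0.0, 0.0)
bottle (0.999, 0.0, 0.0)
small (0.999, 0.0, 0.0)
(np.float64(0.1), np.float64(100.4))
(np.float64(-0.3), np.float64(63.3))
(np.float64(0.3), np.float64(-68.5))
```

```bash
python3 -c "
from cell import ctrl
print(ctrl.finish_job())"
```

```text
the job is handed in; nothing more can be done
None
```

I pressed the pump into both clips, pushed it by its knob until the switch pad stopped it, then moved the arm clear. I handed the job in at about 22 s; no verdict is reported.

- **Pressing in:** I pressed level with two open fingertips, at up to about 24 N on the wrist. The resistance gave way and the pump dropped about 16–17 mm onto the saddles. Pictures afterwards show both clips holding the barrel.
- **Pushing:** it slid at about 6–8 N, and about 10 N once on the pad. After about 15 mm it stopped dead, with no further movement at 13.4 N. In the top view the pad moved about 6 mm, to within about 1 mm.
- **After letting go:** pad and pump showed no rebound. The tape, jar, syringe, carton, bottle and small pump had not moved in the pictures (0 px).

**What disagreed:**
- In the pictures the fingertips were about 30–36 mm higher than the reported TCP implied. I set heights by touch and by picture instead.
- The side and top cameras differed by up to about 6–7 mm along the holder. This makes the camera estimate of the nozzle's final position, about holder y = -105, less certain than the felt stop.
- My first press was too close to the near clip, so I lifted off, moved 6 mm and pressed again.

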